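# Load the spice-tube tray and lock it in its case

### The job

Swing the brass catch aside by its red knob and draw the empty clip tray by its blue tab out of the low case until all its clips are clear of the clear lid. Snap every copper-coloured spice tube lying on the board down into a clip of its own on the clip tray, both ends fully seated and the tube centred lengthwise on its clips. Then push the loaded tray fully home again, swing the catch fully shut across its front, and leave the other things on the board where they are.

Things in the scene. Friction and masses are not known exactly. Their poses are not given: they have to be found in the camera images.
- case: low dark-wood case fixed to the board, 171 mm deep (x), 245 wide (y), 65 high, clear flat lid, no floor (the tray slides on the board). Origin: centre of its underside. +x runs from the open mouth (x = -85 mm) inward; inside width 221 mm, inner back face at x = +75 mm. Tray fully home: tray origin at x = -5 mm, y = 0 here, its front flush with the mouth.
- case_mouth (a point): middle of the case's mouth, 30 mm up, at x = -85 mm of the case. The first 25 mm behind the mouth is a flared lead-in (about 234 mm wide at the mouth) with cheeks 32 mm high and no lid over it; the lid and full walls start at x = -60 mm of the case.
- tray: loose dark-wood clip tray, at the start empty and home in the case, 160 mm long (x), 216 wide (y), 8 mm base, about 0.6 kg empty. Origin: centre of its underside. +x is the rear, which enters the case first; the front (-x) has a 22 mm high strip and a blue upright tab. Four clip lanes run along x, side by side at y = +84, +28, -28, -84 mm. It slides on the board.
- tray_tab (a point): middle of the tray's tab, 36 mm above the tray's underside: an upright blue tab 12 mm thick (along the tray's y), 34 mm long (x from -114 to -80 mm of the tray), 52 mm high; pinch it across its thickness from above to push or pull the tray
- catch (a joint): angle of the brass catch arm about its upright pivot on the case, rad: 0 = pointing along the case's +y, away from the mouth; pi/2 = along the case's -x, towards the robot; 3.14 = shut, across the front of a tray that is home (end stop). Grows counter-clockwise from above. Slight friction (1 N at the knob) keeps it where it is left. Starts shut.
- catch_knob (a point): axis of the catch's upright red knob, 55 mm above the board; knob 16 mm in diameter, 62 mm from the pivot, from 23 to 75 mm above the board; pinch it from above and lead it round
- catch_pivot (a point): the catch's pivot axis, 17 mm above the board: fixed to the case at x = -98 mm, y = +131 mm of the case
- clip0 (a point): seat of clip lane 0: where a snapped-in tube's mid-axis lies, 34 mm above the tray's underside, 3 mm behind its middle, tube along the tray's x. Two pairs of sprung steel jaws per lane, 10 mm wide, centred 35 mm before and behind the seat (60 mm free between), tops 46 mm above the underside, lips 16 mm apart: press a tube straight down (8 to 20 N) till it bottoms on the cross bars.
- clip1 (a point): seat of clip lane 1: where a snapped-in tube's mid-axis lies, 34 mm above the tray's underside, 3 mm behind its middle, tube along the tray's x. Jaws as at clip0. Between tubes in neighbouring lanes there is 34 mm free: open the fingers only a little to let go.
- clip2 (a point): seat of clip lane 2: where a snapped-in tube's mid-axis lies, 34 mm above the tray's underside, 3 mm behind its middle, tube along the tray's x. Jaws as at clip0.
- clip3 (a point): seat of clip lane 3: where a snapped-in tube's mid-axis lies, 34 mm above the tray's underside, 3 mm behind its middle, tube along the tray's x. Jaws as at clip0.
- tube0: copper-coloured spice tube, 22 mm in diameter, 130 long, about 80 g, lying on the board (three or four are there, all alike). Origin on its axis at mid-length (11 mm up when lying), x along the axis towards the 22 mm square, 23 mm long cork stopper; plain round from x = -65 to +42 mm. Either end may point forward in the clips.
- tube1: copper-coloured spice tube, 22 mm in diameter, 130 long, about 80 g, lying on the board (three or four are there, all alike). Origin on its axis at mid-length (11 mm up when lying), x along the axis towards the 22 mm square, 23 mm long cork stopper; plain round from x = -65 to +42 mm. Either end may point forward in the clips.
- tube2: copper-coloured spice tube, 22 mm in diameter, 130 long, about 80 g, lying on the board (three or four are there, all alike). Origin on its axis at mid-length (11 mm up when lying), x along the axis towards the 22 mm square, 23 mm long cork stopper; plain round from x = -65 to +42 mm. Either end may point forward in the clips.
- tube3: copper-coloured spice tube, 22 mm in diameter, 130 long, about 80 g, lying on the board (three or four are there, all alike). Origin on its axis at mid-length (11 mm up when lying), x along the axis towards the 22 mm square, 23 mm long cork stopper; plain round from x = -65 to +42 mm. Either end may point forward in the clips.
- jam_jar: round glass jam jar, 76 mm across, 100 mm high; origin at its underside; bystander, to be left alone
- bowl: grey stoneware bowl, 110 mm across, 60 mm high; origin at its underside; bystander, to be left alone
- scoop: copper-coloured scoop, 155 mm long with its handle; origin at its underside; bystander, to be left alone
Mind the look-alikes: they are no part of the job. Leave any black, pink or purple look-alike of the tube2 alone.

How it is judged:
By the outcome, as a careful person would: the job done as asked, in the order asked, and still so for the second after the job is handed in, with the robot touching nothing.
Of tube0, tube1, tube2, tube3 only 3 to 4 are there at a start; the rules pass over those that are not, and their reading is None.
At some moment in a run one of tube0, tube1, tube2, tube3 may be knocked a few centimetres aside while the robot is not near it.
Once in a run the grip may slacken for a moment while it holds something.
It also fails if it takes over 192 s, if anything falls off the work surface, if the arm or the gripper's body presses on something with over 40 N, if the wrist force passes 120 N, or if a joint passes its speed limit or range.

### The arm

A 7-joint arm with a two-finger parallel gripper is mounted at the origin on the work surface. World frame = base frame: x ahead of the robot, y to its left, z up, the work surface at z = 0. Lengths are in m, angles in rad, forces in N, time in s.
With the tool pointing down it reaches from about 0.35 to 0.9 m from the base axis. Payload 8.1 kg.
Tool frame: the origin (TCP) lies on the centre line of the jaws, within the pads' length; the fingertips stand 19 mm ahead of it and the grasp point (between the pads) is the TCP; z points along the fingers, y is the direction in which the jaws open and shut (so a half turn about z gives the same grasp; the last joint's range is limited). The gripper opens to 92 mm and grips with 3 to 60 N. Pads are 19 mm wide; open, the fingers measure 130 mm over their backs; the gripper's body (75 mm by 190 mm) begins 47 mm behind the grasp point.
Start: joints at [-1.407, 0.434, 0.025, 1.573, -0.012, 1.134, -0.075], TCP at [0.165, 0.603, 0.246] pointing down, gripper open.
Joint ranges: [-2.62, 2.62], [-0.44, 2.09], [-1.27, 1.32], [0.08, 2.57], [-1.32, 4.46], [0.12, 2], [-2.74, 2.74]. Speed limits (rad/s): [2.22, 2.22, 3.01, 3.01, 3.14, 3.14, 3.14].

### API

Orientations are given as a rotation vector (axis times angle).
In Python, from cell import monitor, imaging, workorder, outline_of gives the robot as it stands.
- The arm moves only by the tool move_arm, never from a script. Its argument "series" is a list of rows, each a list of 6 numbers: the shift along the world's x, y, z in cm, then the turn, a rotation vector about the world's x, y, z in degrees. A call has 1 to 8 rows; each row shifts and turns the commanded pose from where the row before left it; what a row does not reach is not made up. A row lasts 1/10 s, in which the tool goes at most 50 mm and 8.59 degrees, less where a joint would pass 70% of its speed; a pose out of reach is approached as far as the arm can. A call with a gripper value outside its range is refused whole. "grip" is the opening, from 0 (shut) to 1 (fully open), set as the call begins (left out, the last holds). The fingers move at their own pace and stop on an object; "force" is the grip in N (left out, the last holds). Time passes only in rows, so rows that do not move let the fingers close. It gives the time, the measured TCP pose, the force and the opening at its end, in the units of the state.
- monitor.observe(): the state, without advancing time (a new reading comes with each control period).
- imaging.get_image(name): name is "side" or "top"; returns a dict with "color" (384x512x3 uint8, red, green, blue), "fx", "fy", "cx", "cy" (pixels), "dist_coeffs" ([k1, k2, p1, p2, k3] as OpenCV has them; the pictures are not rectified), "rvec" (rotation vector, rad) and "tvec" (3), from world to camera coordinates, as OpenCV has them. Camera axes: x right, y down, z forward; pixel columns grow to the right and rows downward; lengths in m; the calibration is good to about 2 mm. A picture is of the moment at which its call begins. There is no depth.
- workorder.sign_off(): hands the job in, once; it reports no verdict.
Trained networks look in the newest picture that a camera, given by its name, has taken for a name from the list of things; names that differ only in an ending like _2 or _b are one class to them, and where a whole thing is asked for, a point or a joint stands for the part that bears it (a point fixed in the world has none). Each returns a list of dicts, best first, with "p" (0 to 1); they miss things now and then, are a little off and sometimes report something else, mostly with a low value. They report only what shows in the picture. A call takes as long as a camera call. They do not tell look-alikes from the thing itself.
- outline_of(camera, thing): "mask" (384x512 bool, what is visible of it) and "rect" ([left, top, width, height] in pixels, round what is visible of it).
The state is a dict: "clock": time; "joints": joint angles; "dq": joint speeds; "joint_efforts": joint torques, N m; "position": TCP position; "ee_rot": TCP orientation; "force": force on the tool from outside, world axes, zero at the start; "ft_torque": the same for the moment, N m; "width": opening from 0.0 (shut) to 1.0 (fully open).
Only numpy, scipy, OpenCV 4.12 (cv2) and the standard library are available. Lean on these libraries where they do the work, as an engineer would, in place of code of your own. Each camera call takes 0.05 s, during which the arm holds its last target. There are 200 camera calls.

## Working session

There is one attempt and no reset: what is moved stays moved. The work goes in short steps, Python scripts to look and compute and a tool call to move; the robot and the scene stay as the last step left them, time stands still between calls to the robot, and variables do not carry over. Pictures are saved under pics/ and viewed, about 12 in all and at most 16, crops included, and the job is handed in when it is done.

Besides the shell and the picture viewer there is one more tool, called after ">>>" as a command line: name --pt "numbers of a row" for each row, then --argument value for the rest. move_arm: Moves the arm, as the interface text tells. Its arguments: {"type":"object","properties":{"series":{"type":"array"},"grip":{"type":"number"},"force":{"type":"number"}},"required":["series"]}

```bash
ls; mkdir -p pics; cat > h.py <<'E'
import numpy as np, cv2
from cell import monitor, imaging, workorder, outline_of
def cam(n):
    d=imaging.get_image(n); return d
def K(d): return np.array([[d['fx'],0,d['cx']],[0,d['fy'],d['cy']],[0,0,1.]])
def px2w(d,uv,z):
    """pixels -> world points on plane z"""
    uv=np.asarray(uv,float).reshape(-1,1,2)
    n=cv2.undistortPoints(uv,K(d),np.array(d['dist_coeffs'],float))[:,0]
    R=cv2.Rodrigues(np.array(d['rvec'],float))[0]; t=np.array(d['tvec'],float).ravel()
    C=-R.T@t; r=np.c_[n,np.ones(len(n))]@R
    return C+r*((z-C[2])/r[:,2])[:,None]
def w2px(d,P):
    return cv2.projectPoints(np.asarray(P,float).reshape(-1,3),np.array(d['rvec'],float),np.array(d['tvec'],float),K(d),np.array(d['dist_coeffs'],float))[0][:,0]
def save(d,name,crop=None,s=1):
    im=d['color'][...,::-1]
    if crop: l,t,w,h=crop; im=im[t:t+h,l:l+w]
    cv2.imwrite('pics/'+name,cv2.resize(im,None,fx=s,fy=s,interpolation=cv2.INTER_CUBIC))
E
python3 - <<'E'
from h import *
for n in('top','side'):
    d=cam(n); save(d,n+'0.png',s=1.5)
    R=cv2.Rodrigues(np.array(d['rvec'],float))[0];print(n,-R.T@np.array(d['tvec']).ravel())
    for t in('tube0','case','tray','catch_knob','catch','tray_tab','jam_jar','bowl','scoop'):
        for o in outline_of(n,t):
            m=o['mask'];ys,xs=np.nonzero(m)
            print(n,t,round(o['p'],2),o['rect'],(xs.mean().round(1),ys.mean().round(1)),np.median(d['color'][m],axis=0), px2w(d,[[xs.mean(),ys.mean()]],.011).round(3)[0,:2])
s=monitor.observe();print(s)
E
```

```text
pics
top [0.29860848 0.11425074 1.2823516 ]
top tube0 0.82 [194.1, 193.3, 8.1, 44.0] (np.float64(198.9), np.float64(215.0)) [134.  89.  57.] [0.467 0.279]
top tube0 0.79 [364.3, 198.5, 19.7, 36.6] (np.float64(374.3), np.float64(215.1)) [136.  90.  58.] [ 0.466 -0.276]
top tube0 0.68 [167.1, 249.2, 28.5, 38.0] (np.float64(179.9), np.float64(268.2)) [170. 100. 118.] [0.302 0.334]
top tube0 0.64 [85.2, 170.5, 20.3, 37.8] (np.float64(92.6), np.float64(188.9)) [32. 29. 28.] [0.55  0.623]
top tube0 0.6 [166.7, 194.3, 2.9, 42.1] (np.float64(166.0), np.float64(213.9)) [129.  82.  53.] [0.47  0.382]
top tube0 0.52 [124.7, 212.5, 6.2, 43.0] (np.float64(128.2), np.float64(232.3)) [ 88.5  45.  113. ] [0.412 0.499]
top tube0 0.51 [402.3, 201.0, 6.5, 39.0] (np.float64(404.4), np.float64(218.3)) [133.  87.  56.] [ 0.456 -0.373]
top case 0.64 [235.9, 93.5, 86.9, 69.2] (np.float64(281.1), np.float64(123.7)) [87. 81. 73.] [0.769 0.017]
top tray 0.91 [246.1, 139.6, 63.8, 24.6] (np.float64(279.0), np.float64(150.7)) [66. 43. 29.] [0.677 0.025]
top catch_knob 0.64 [237.4, 152.9, 21.9, 9.8] (np.float64(25
[... 3026 characters left out ...]
7  -0.278]
{'clock': 1.0, 'joints': array([-1.40663383,  0.43448953,  0.02500811,  1.57319957, -0.01161084,
        1.1339758 , -0.07508809]), 'dq': array([ 8.82320026e-04,  7.21119946e-04,  6.28286678e-04, -7.70526457e-04,
       -7.37824292e-05,  7.16469046e-04,  9.33401188e-05]), 'joint_efforts': array([ 1.13392321e-04, -6.67694521e+01,  9.83469263e-01, -3.14817238e+01,
       -6.09324477e-02,  3.22130090e-02,  3.72372597e-05]), 'position': array([0.16478797, 0.60290694, 0.24574861]), 'ee_rot': array([4.17919120e-01, 3.11366152e+00, 1.14015654e-04]), 'force': array([0.41530017, 0.21299642, 0.69106617]), 'ft_torque': array([0.05849528, 0.02840869, 0.00018621]), 'width': 1.0029380625660111}
```

View pics/top0.png

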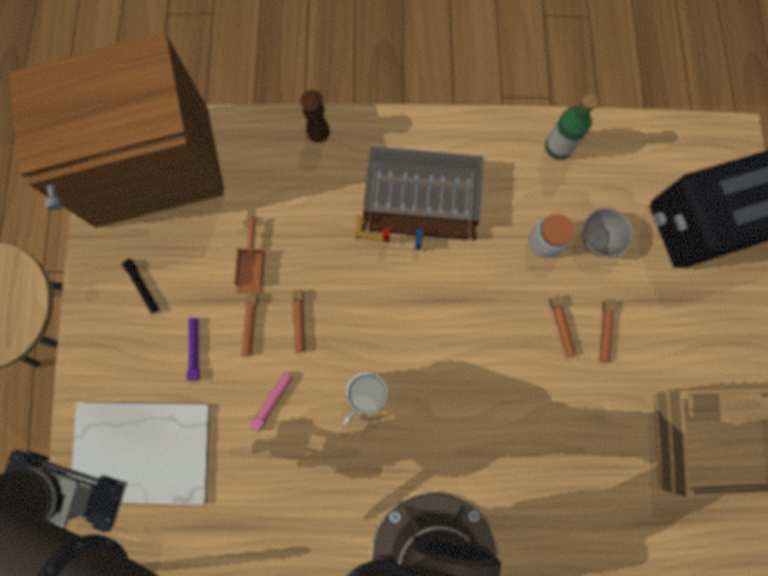

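View pics/side0.png

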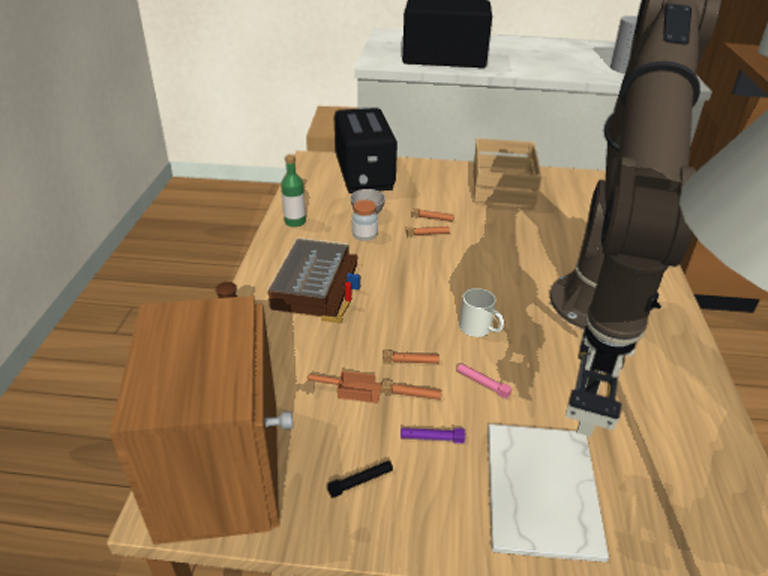

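Top picture (in 512x384 pixels): four copper tubes at (199,215), (166,214), (375,217) and (404,221). Things that could be taken for them: pink (181,268), purple (129,233), black (93,190), and the copper scoop (166,178). I choose the four with a stopper and a copper colour. The case is at (283,125), with the red knob at (257,156) and the blue tab at (280,159).

```bash
python3 - <<'E'
from h import *
D={n:cam(n) for n in('top','side')}
import pickle; pickle.dump(D,open('D0.pkl','wb'))
def crop(n,l,t,w,h,s): return cv2.resize(D[n]['color'][t:t+h,l:l+w,::-1],None,fx=s,fy=s,interpolation=cv2.INTER_CUBIC)
a=crop('top',236,90,96,76,4); b=crop('side',172,152,80,76,4)
c=crop('top',150,150,96,72,4); e=crop('top',340,185,80,72,4)
cv2.imwrite('pics/c1.png',np.vstack([np.hstack([a,b]),np.hstack([c,e])]))
for n in D:
    im=D[n]['color'].astype(int); r,g,b=im[...,0],im[...,1],im[...,2]
    for nm,m in(('red',(r>110)&(g<70)&(b<70)),('blue',(b>90)&(r<70)&(b-g>25))):
        m=m.astype(np.uint8); k,l,st,ce=cv2.connectedComponentsWithStats(m)
        for i in range(1,k):
            if st[i,4]>4: print(n,nm,st[i],ce[i].round(2))
    hsv=cv2.cvtColor(D[n]['color'],cv2.COLOR_RGB2HSV)
# copper tubes axis by minAreaRect of saturated copper
    for o in outline_of(n,'tube0'):
        col=np.median(D[n]['color'][o['mask']],axis=0)
        print(n,o['rect'],col)
E
```

```text
top red [255 152   5   8  27] [256.78 155.07]
top red [161 176   5   6  11] [162.91 178.27]
top red [162 185   3   4   6] [163.17 186.33]
top blue [278 154   3   9  26] [278.96 157.85]
top [164.2, 195.8, 7.9, 40.7] [130.  86.  55.]
top [193.1, 192.9, 7.5, 41.8] [133.  87.  56.]
top [366.4, 198.4, 17.6, 39.1] [137.  89.  57.]
top [83.3, 171.0, 19.6, 39.8] [44.  37.5 31. ]
top [122.6, 212.3, 10.7, 41.4] [ 88.  45. 113.]
top [396.4, 199.7, 11.6, 43.6] [132.  87.  56.]
top [165.7, 250.3, 30.1, 38.9] [171. 101. 117.]
side red [230 188   4  13  50] [231.5 194. ]
side blue [231 182   9  11  72] [235.69 186.58]
side [271.0, 283.3, 39.6, 11.5] [112.  55. 141.]
side [252.7, 253.5, 39.7, 12.4] [169. 110.  70.]
side [219.5, 311.3, 41.3, 19.8] [20. 21. 22.]
side [215.4, 177.5, 26.4, 30.1] [72. 45. 27.]
side [306.2, 238.8, 35.6, 29.2] [204. 120. 136.]
side [275.4, 140.0, 31.0, 6.7] [172. 114.  72.]
side [254.9, 232.6, 35.4, 12.1] [167. 111.  71.]
side [270.2, 151.5, 28.9, 4.8] [174. 112.  72.]
```

View pics/c1.png

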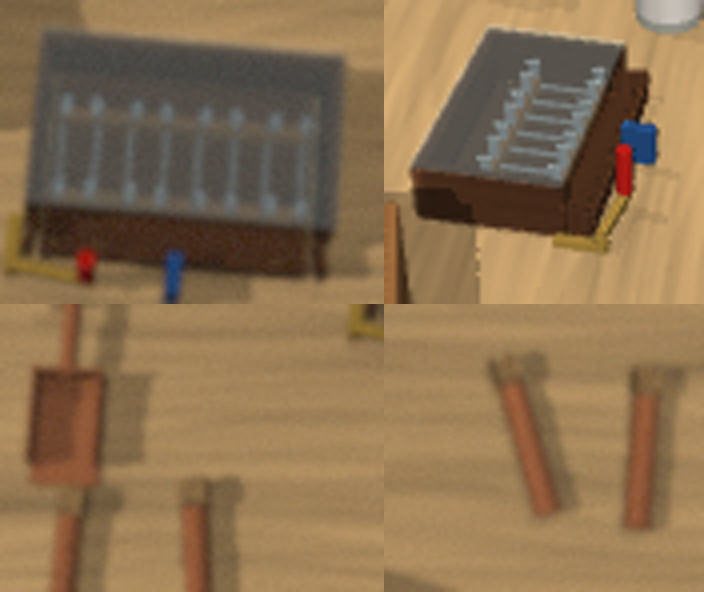

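```bash
cat > fit.py <<'E'
from h import *
import pickle
from scipy.optimize import least_squares
D=pickle.load(open('D0.pkl','rb'))
P=np.array([[.0855,.1225,.065],[.0855,-.1225,.065],[-.06,-.1225,.065],[-.06,.1225,.065],[-.098,.069,.053],[-.102,0,.037]])
T=np.array([[43,32],[343,57],[335,232],[25,205]])/4-.375+[236,90]
S=np.array([[412-384,172],[490-384,30],[625-384,43],[565-384,187]])/4-.375+[172,152]
T=np.vstack([T,[256.8,155.1],[279,157.8]]); S=np.vstack([S,[231.5,194],[235.7,186.6]])
def W(p):
    c,s=np.cos(p[2]),np.sin(p[2]); Q=P.copy(); Q[:,0]=p[0]+c*P[:,0]-s*P[:,1]; Q[:,1]=p[1]+s*P[:,0]+c*P[:,1]; return Q
f=lambda p:np.r_[(w2px(D['top'],W(p))-T).ravel(),(w2px(D['side'],W(p))-S).ravel()]
r=least_squares(f,[.76,.01,-.07],loss='soft_l1'); print('case',r.x.round(4)); print(f(r.x).reshape(2,-1,2).round(1))
p=r.x;c,s=np.cos(p[2]),np.sin(p[2]); w=lambda x,y:np.round([p[0]+c*x-s*y,p[1]+s*x+c*y],4)
print('knob',w(-.098,.069),'pivot',w(-.098,.131),'tab',w(-.102,0))
# tubes: segment copper pixels in both cams, fit axis
def seg(n,box):
    l,t,wd,h=box; im=D[n]['color'][t:t+h,l:l+wd].astype(float); 
    m=(im[...,0]/(im[...,2]+1)>1.95)&(im[...,0]-im[...,2]>45)
    k,lab,st,ce=cv2.connectedComponentsWithStats(m.astype(np.uint8)); i=1+np.argmax(st[1:,4])
    ys,xs=np.nonzero(lab==i); return np.c_[xs+l,ys+t]
for nm,bt in(('A',(190,188,20,52)),('B',(155,198,20,44)),('C',(362,194,26,48)),('D',(394,198,22,48))):
    q=seg('top',bt); X=px2w(D['top'],q,.014)[:,:2]; m=X.mean(0); u=np.linalg.svd(X-m)[2][0]; u*=np.sign(u[0]); a=(X-m)@u
    print(nm,len(q),'copper mid',m.round(4),'yaw',np.degrees(np.arctan2(u[1],u[0])).round(1),'ends',np.percentile(a,[1,99]).round(4),'width',np.std((X-m)@[-u[1],u[0]])*12**.5)
E
python3 fit.py
```

```text
case [ 0.7437  0.0203 -0.0806]
[[[-1.5 -0.7]
  [-0.  -0.6]
  [-0.1 -0.9]
  [-1.  -0.5]
  [ 0.2 -0.6]
  [-0.4  1.1]]

 [[ 1.1 -1.5]
  [ 0.6 -1. ]
  [ 0.8 -0.2]
  [ 0.7 -0.3]
  [-0.4 -0.7]
  [ 0.5 -0.5]]]
knob [0.6515 0.0969] pivot [0.6565 0.1587] tab [0.642  0.0285]
A 269 copper mid [0.4675 0.2789] yaw 3.3 ends [-0.0582  0.0644] width 0.022084678999012453
B 257 copper mid [0.4586 0.383 ] yaw -3.9 ends [-0.0579  0.0616] width 0.021691930834835543
C 270 copper mid [ 0.4543 -0.2772] yaw 13.6 ends [-0.059   0.0647] width 0.022467434598101667
D 270 copper mid [ 0.4431 -0.3698] yaw -7.4 ends [-0.0584  0.0656] width 0.02339962015300459
```

>>> move_arm --pt "3 -3 0 0 0 1.3" --pt "3 -3 0 0 0 1.3" --pt "3 -3 0 0 0 1.3" --pt "3 -3 0 0 0 1.3" --pt "3 -3.2 0 0 0 1.3" --pt "3 -3.2 0 0 0 1.3" --pt "3 -3.2 0 0 0 1.3" --pt "3 -3.2 0 0 0 1.6" --grip 0.4 --force 20

```text
clock: 2.0
position: [0.4059, 0.3535, 0.246]
ee_rot: [0.124, 3.139, 0.001]
force: [0.6, -0.0, 0.9]
width: 0.407
```

>>> move_arm --pt "3 -3.2 -1 0 0 0" --pt "3 -3.2 -1 0 0 0" --pt "3 -3.2 -1 0 0 0" --pt "3 -3.2 -1 0 0 0" --pt "3 -3.2 -2 0 0 0" --pt "3 -3.2 -2 0 0 0" --pt "3 -3.2 -2 0 0 0" --pt "3 -3.2 -2 0 0 0"

```text
clock: 2.8
position: [0.646, 0.0976, 0.125]
ee_rot: [0.125, 3.139, 0.001]
force: [-0.0, 0.4, 0.1]
width: 0.401
```

>>> move_arm --pt "0 0 0 0 0 0" --pt "0 0 0 0 0 0"

```text
clock: 3.0
position: [0.6449, 0.0974, 0.1248]
ee_rot: [-0.13, -3.138, 0.001]
force: [-0.5, 0.7, 0.8]
width: 0.404
```

>>> move_arm --pt "0.6 0 -2 0 0 0" --pt "0 0 -2 0 0 0" --pt "0 0 -1.5 0 0 0" --pt "0 0 -1.2 0 0 0" --pt "0 0 0 0 0 0"

```text
clock: 3.5
position: [0.6495, 0.0996, 0.0574]
ee_rot: [-0.124, -3.137, 0.0]
force: [-0.8, 0.5, -0.3]
width: 0.403
```

>>> move_arm --pt "0 0 0 0 0 0" --pt "0 0 0 0 0 0" --pt "0 0 0 0 0 0" --pt "0 0 0 0 0 0" --grip 0

```text
clock: 3.9
position: [0.6512, 0.0958, 0.0597]
ee_rot: [0.129, 3.138, -0.004]
force: [-1.1, -6.4, 3.2]
width: 0.169
```

```bash
python3 -c "
import numpy as np
t=np.linspace(3.14,0.3,17);a=-.0806
x,y=-6.2*np.sin(t),6.2*np.cos(t)
X=np.c_[np.cos(a)*x-np.sin(a)*y,np.sin(a)*x+np.cos(a)*y].round(2)
print(np.diff(X,axis=0).round(2).tolist())"
```

```text
[[-1.08, 0.19], [-1.04, 0.37], [-0.95, 0.55], [-0.83, 0.72], [-0.7, 0.84], [-0.54, 0.96], [-0.36, 1.04], [-0.18, 1.08], [0.03, 1.1], [0.21, 1.08], [0.41, 1.02], [0.57, 0.94], [0.74, 0.82], [0.86, 0.68], [0.97, 0.51], [1.05, 0.33]]
```

>>> move_arm --pt "-1.08 0.19 0 0 0 0" --pt "-1.04 0.37 0 0 0 0" --pt "-0.95 0.55 0 0 0 0" --pt "-0.83 0.72 0 0 0 0" --pt "-0.7 0.84 0 0 0 0" --pt "-0.54 0.96 0 0 0 0" --pt "-0.36 1.04 0 0 0 0" --pt "-0.18 1.08 0 0 0 0"

```text
clock: 4.7
position: [0.5928, 0.1562, 0.0593]
ee_rot: [-0.127, -3.138, 0.001]
force: [-0.9, -4.6, 5.7]
width: 0.17
```

>>> move_arm --pt "0.03 1.1 0 0 0 0" --pt "0.21 1.08 0 0 0 0" --pt "0.41 1.02 0 0 0 0" --pt "0.57 0.94 0 0 0 0" --pt "0.74 0.82 0 0 0 0" --pt "0.86 0.68 0 0 0 0" --pt "0.97 0.51 0 0 0 0" --pt "0 0 0 0 0 0"

```text
clock: 5.5
position: [0.6327, 0.2193, 0.0587]
ee_rot: [0.124, 3.138, 0.001]
force: [-0.5, 1.5, 0.3]
width: 0.038
```

```bash
python3 - <<'E'
from h import *
D={n:cam(n) for n in('top','side')}
def crop(n,l,t,w,h,s): return cv2.resize(D[n]['color'][t:t+h,l:l+w,::-1],None,fx=s,fy=s,interpolation=cv2.INTER_CUBIC)
cv2.imwrite('pics/c2.png',np.hstack([crop('top',212,100,96,90,4),crop('side',190,160,96,90,4)]))
print(monitor.observe()['width'],monitor.observe()['force'])
for n in D:
    im=D[n]['color'].astype(int); r,g,b=im[...,0],im[...,1],im[...,2]
    m=(r>110)&(g<70)&(b<70); k,l,st,ce=cv2.connectedComponentsWithStats(m.astype(np.uint8)); print(n,st[1:],ce[1:].round(1),[px2w(D[n],c,.05).round(3) for c in ce[1:]])
E
```

```text
0.006847021344250086 [ 0.07903522 -0.28008292 -0.02298378]
top [[367 161   1   1   1]
 [171 167   1   1   1]
 [161 169   1   1   1]
 [165 168   1   1   1]
 [160 174   1   1   1]
 [159 187   1   1   1]
 [166 232   1   1   1]] [[367. 161.]
 [171. 167.]
 [161. 169.]
 [165. 168.]
 [160. 174.]
 [159. 187.]
 [166. 232.]] [array([[ 0.633, -0.25 ,  0.05 ]]), array([[0.612, 0.364, 0.05 ]]), array([[0.606, 0.395, 0.05 ]]), array([[0.609, 0.383, 0.05 ]]), array([[0.59 , 0.398, 0.05 ]]), array([[0.549, 0.399, 0.05 ]]), array([[0.41 , 0.372, 0.05 ]])]
side [[286 155   1   1   1]
 [278 156   1   1   1]
 [224 220   4   2   7]
 [287 236   1   1   1]
 [227 251   1   2   2]
 [228 254   1   1   1]
 [228 257   2   2   2]
 [231 258   1   1   1]] [[286.  155. ]
 [278.  156. ]
 [225.7 220.4]
 [287.  236. ]
 [227.  251.5]
 [228.  254. ]
 [228.5 257.5]
 [231.  258. ]] [array([[ 0.458, -0.205,  0.05 ]]), array([[ 0.492, -0.192,  0.05 ]]), array([[0.648, 0.249, 0.05 ]]), array([[0.431, 0.302, 0.05 ]]), array([[0.619, 0.398, 0.05 ]]), array([[0.615, 0.409, 0.05 ]]), array([[0.611, 0.424, 0.05 ]]), array([[0.602, 0.425, 0.05 ]])]
```

View pics/c2.png

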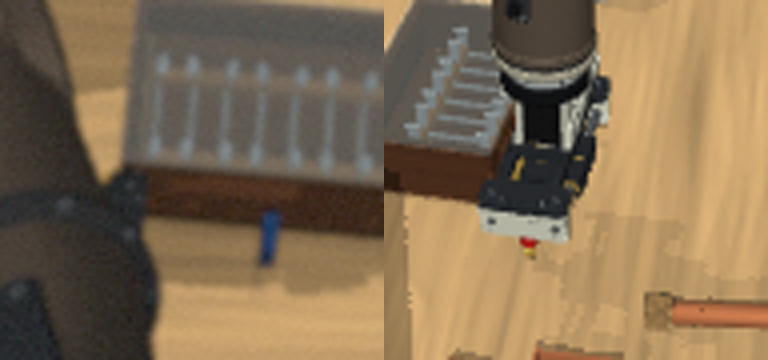

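The side view shows the red knob's base under the fingers at about (226,220). The knob slipped out near the end of the swing, with the catch nearly open. I'll lift and look again.

>>> move_arm --pt "0 0 3 0 0 0" --pt "0 0 4 0 0 0" --pt "0 0 5 0 0 0" --pt "0 -4.7 0 0 0 0" --pt "0 -4.7 0 0 0 0" --pt "0.2 -4.7 0 0 0 0" --pt "0.2 -4.7 0 0 0 0" --pt "0 0 0 0 0 0" --grip 0.45

```text
clock: 6.4
position: [0.6356, 0.0205, 0.1792]
ee_rot: [0.142, 3.138, -0.007]
force: [-0.5, -0.9, -0.1]
width: 0.439
```

```bash
python3 - <<'E'
from h import *
print(monitor.observe()['position'])
for n in ('top','side'):
    d=cam(n); save(d,n+'3.png',(180,100,140,140) if n=='side' else (200,110,130,80),4)
    im=d['color'].astype(int); r,g,b=im[...,0],im[...,1],im[...,2]
    m=(r>110)&(g<70)&(b<70); k,l,st,ce=cv2.connectedComponentsWithStats(m.astype(np.uint8))
    for i in range(1,k):
        if st[i,4]>5: print(n,st[i],ce[i].round(1),px2w(d,ce[i],.052).round(3))
E
```

```text
[0.63557445 0.02046954 0.17920448]
top [216 153   4   6  15] [217.5 154.7] [[0.651 0.22  0.052]]
side [224 208   5  14  55] [225.7 214.9] [[0.652 0.223 0.052]]
```

>>> move_arm --pt "0 0 -2 0 0 0" --pt "0 0 -2 0 0 0" --pt "0 0 0 0 0 0"

```text
clock: 6.8
position: [0.6339, 0.0325, 0.1361]
ee_rot: [-0.121, -3.134, -0.001]
force: [-0.6, -0.4, -0.4]
width: 0.457
```

>>> move_arm --pt "0.3 -0.4 -3 0 0 0" --pt "0.3 0 -3 0 0 0" --pt "0 0 -2 0 0 0" --pt "0 0 -1.4 0 0 0" --pt "0 0 0 0 0 0"

```text
clock: 7.3
position: [0.6409, 0.0271, 0.0435]
ee_rot: [-0.123, -3.137, -0.0]
force: [-0.1, -0.3, 0.9]
width: 0.448
```

>>> move_arm --pt "0 0 0 0 0 0" --pt "0 0 0 0 0 0" --pt "0 0 0 0 0 0" --pt "0 0 0 0 0 0" --grip 0 --force 40

```text
clock: 7.7
position: [0.6424, 0.0261, 0.0456]
ee_rot: [0.126, 3.138, 0.001]
force: [0.6, 1.5, 1.7]
width: 0.151
```

>>> move_arm --pt "-0.5 0.04 0 0 0 0" --pt "-0.8 0.06 0 0 0 0" --pt "-1 0.08 0 0 0 0" --pt "-1 0.08 0 0 0 0" --pt "-1 0.08 0 0 0 0" --pt "-1 0.08 0 0 0 0" --pt "-1 0.08 0 0 0 0" --pt "-1 0.08 0 0 0 0"

```text
clock: 8.5
position: [0.5696, 0.0317, 0.0456]
ee_rot: [0.126, 3.136, 0.0]
force: [5.4, 0.0, 2.2]
width: 0.13
```

>>> move_arm --pt "-1 0.08 0 0 0 0" --pt "-1 0.08 0 0 0 0" --pt "-1 0.08 0 0 0 0" --pt "-1 0.08 0 0 0 0" --pt "-1 0.08 0 0 0 0" --pt "-0.8 0.06 0 0 0 0" --pt "-0.4 0.04 0 0 0 0" --pt "0 0 0 0 0 0"

```text
clock: 9.3
position: [0.5071, 0.0368, 0.0455]
ee_rot: [0.126, 3.138, 0.001]
force: [1.3, -1.1, 8.8]
width: 0.13
```

>>> move_arm --pt "0 0 0 0 0 0" --pt "0 0 0 0 0 0" --pt "0 0 2 0 0 0" --pt "0 0 4 0 0 0" --pt "0 0 4 0 0 0" --pt "-3 3 4 0 0 0" --pt "-4 3 4 0 0 0" --pt "-4 3 3 0 0 0" --grip 0.4

```text
clock: 10.1
position: [0.4143, 0.1118, 0.2371]
ee_rot: [-0.127, -3.139, 0.001]
force: [0.2, 1.8, -0.4]
width: 0.398
```

>>> move_arm --pt "-4 1 0 0 0 0" --pt "-2 0 0 0 0 0" --pt "0 0 0 0 0 0"

```text
clock: 10.4
position: [0.3522, 0.1214, 0.2356]
ee_rot: [-0.121, -3.137, 0.001]
force: [-0.1, -0.2, 0.7]
width: 0.399
```

```bash
python3 - <<'E'
from h import *
import pickle
D={n:cam(n) for n in('top','side')}; pickle.dump(D,open('D1.pkl','wb'))
def crop(n,l,t,w,h,s): return cv2.resize(D[n]['color'][t:t+h,l:l+w,::-1],None,fx=s,fy=s,interpolation=cv2.INTER_CUBIC)
cv2.imwrite('pics/c4.png',np.hstack([crop('top',230,90,100,125,4),crop('side',170,150,100,125,4)]))
save(D['top'],'t4.png',s=1.5)
E
```

```text
(no output)
```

View pics/c4.png

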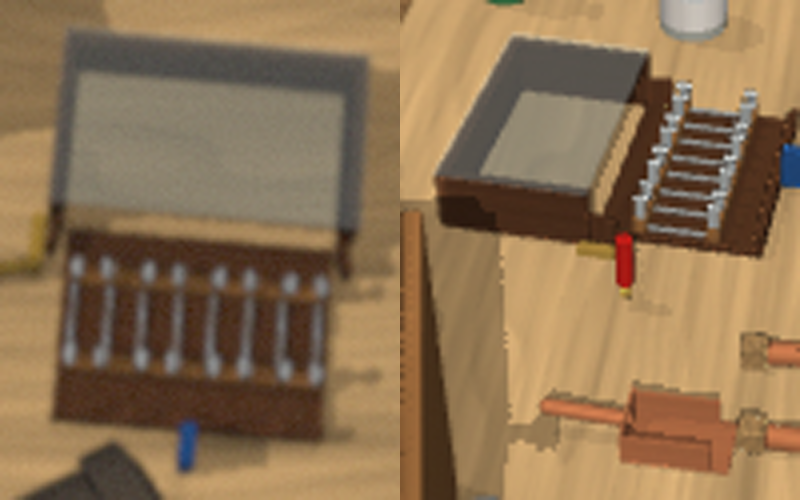

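View pics/t4.png

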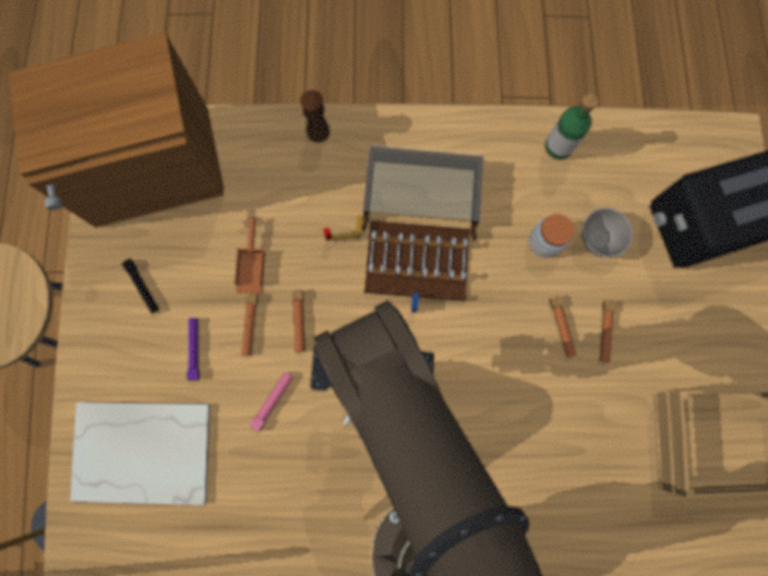

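The tray is out with its clips clear of the lid, the catch lies aside with its knob at about (217,155), and all four tubes are in place. Now I'll fit the tray and tubes precisely.

```bash
cat > fit2.py <<'E'
from h import *
import pickle
from scipy.optimize import least_squares
D=pickle.load(open('D1.pkl','rb'))
T=np.array([[70,355],[103,362],[140,362],[174,368],[212,370],[246,372],[284,375],[316,377],[78,265],[108,267],[149,270],[179,272],[220,277],[250,280],[291,283],[321,286]])/4-.375+[230,90]
def jaws(p,z=.043,h=.011):
    L=[[x,y+s*h,z] for x in(-.032,.038) for y in(.084,.028,-.028,-.084) for s in(1,-1)]
    return tr(p,np.array(L))
def tr(p,P):
    c,s=np.cos(p[2]),np.sin(p[2]); return np.c_[p[0]+c*P[:,0]-s*P[:,1],p[1]+s*P[:,0]+c*P[:,1],P[:,2]]
r=least_squares(lambda q:(w2px(D['top'],jaws(q[:3],h=q[3]))-T).ravel(),[.604,.032,-.08,.011]); p=r.x
print('tray jaws fit',p.round(4),'rms px',np.sqrt((r.fun**2).mean()).round(2))
k=np.array([.6041,.0316,-.0806])
cols=[(0,255,0),(0,0,255)]
out=[]
for n,(l,t,w,h) in(('top',(235,130,90,90)),('side',(215,155,90,90))):
    im=cv2.resize(D[n]['color'][t:t+h,l:l+w,::-1],None,fx=4,fy=4,interpolation=cv2.INTER_CUBIC)
    for q,c in zip((p,k),cols):
        for z in((.046,)):
            for u in w2px(D[n],jaws(q,z,.0115)): cv2.circle(im,tuple(int(v) for v in (u-[l,t]+.375)*4),2,c,-1)
        for u in w2px(D[n],tr(q,np.array([[-.114,0,.052],[-.08,0,.052],[-.08,.108,.022],[-.08,-.108,.022],[.08,.108,.008],[.08,-.108,.008]]))): cv2.circle(im,tuple(int(v) for v in (u-[l,t]+.375)*4),3,c,1)
    out.append(im)
cv2.imwrite('pics/c5.png',np.hstack(out))
def seg(n,box):
    l,t,wd,h=box; im=cv2.GaussianBlur(D[n]['color'],(0,0),.6)[t:t+h,l:l+wd].astype(float)
    m=(im[...,0]/(im[...,2]+1)>2.0)&(im[...,0]-im[...,2]>45)
    k,lab,st,ce=cv2.connectedComponentsWithStats(m.astype(np.uint8)); i=1+np.argmax(st[1:,4])
    ys,xs=np.nonzero(lab==i); return np.c_[xs+l,ys+t]
for nm,bt,bs in(('A',(190,188,20,52),(262,228,34,20)),('B',(155,198,20,44),(262,250,36,20)),('C',(362,194,26,48),(275,145,32,16)),('D',(394,198,22,48),(278,134,34,15))):
  for n,b in(('top',bt),('side',bs)):
    q=seg(n,b); X=px2w(D[n],q,.013)[:,:2]; m=X.mean(0); u=np.linalg.svd(X-m)[2][0]; u*=np.sign(u[0]); a=(X-m)@u
    tail=m+u*np.percentile(a,.5)
    print(nm,n,len(q),'mid',m.round(4),'yaw',np.degrees(np.arctan2(u[1],u[0])).round(1),'ends',np.percentile(a,[.5,99.5]).round(4),'centre from tail',(tail+u*.065).round(4))
E
python3 fit2.py
```

```text
tray jaws fit [ 0.6019  0.0292 -0.0839  0.0124] rms px 0.57
A top 239 mid [0.4624 0.2788] yaw 4.0 ends [-0.0544  0.0553] centre from tail [0.4731 0.2796]
A side 197 mid [0.4659 0.2785] yaw 4.6 ends [-0.0539  0.0506] centre from tail [0.4769 0.2794]
B top 231 mid [0.456  0.3833] yaw -4.2 ends [-0.0553  0.0554] centre from tail [0.4656 0.3826]
B side 219 mid [0.4563 0.3836] yaw -3.4 ends [-0.0518  0.0519] centre from tail [0.4695 0.3828]
C top 231 mid [ 0.4511 -0.2786] yaw 13.4 ends [-0.0552  0.0537] centre from tail [ 0.4606 -0.2764]
C side 123 mid [ 0.4542 -0.2782] yaw 16.2 ends [-0.0573  0.0559] centre from tail [ 0.4616 -0.276 ]
D top 223 mid [ 0.4414 -0.3707] yaw -7.9 ends [-0.0555  0.0545] centre from tail [ 0.4509 -0.372 ]
D side 116 mid [ 0.4475 -0.37  ] yaw -7.9 ends [-0.0574  0.0562] centre from tail [ 0.4551 -0.371 ]
```

View pics/c5.png

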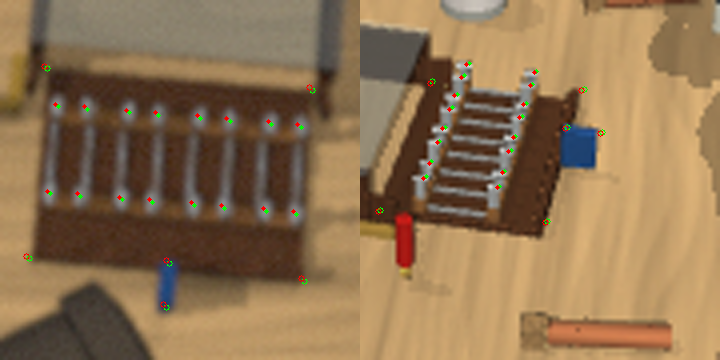

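>>> move_arm --pt "2 2.6 -1 0 0 1.5" --pt "2 2.6 -2 0 0 1.5" --pt "2 2.6 -2 0 0 1.5" --pt "2 2.6 -2 0 0 1.5" --pt "2.2 2.7 -2 0 0 1.5" --pt "2.1 2.7 -2 0 0 1.2" --pt "0 0 -1 0 0 0" --pt "0 0 0 0 0 0" --grip 0.6 --force 45

```text
clock: 11.3
position: [0.4783, 0.2785, 0.1134]
ee_rot: [0.111, -3.136, 0.005]
force: [0.5, -0.6, 0.3]
width: 0.602
```

>>> move_arm --pt "0 0 -3 0 0 0" --pt "0 0 -2.5 0 0 0" --pt "0 0 -1.5 0 0 0" --pt "0 0 -1 0 0 0" --pt "0 0 0 0 0 0" --pt "0 0 0 0 0 0"

```text
clock: 11.9
position: [0.4791, 0.2793, 0.0368]
ee_rot: [-0.112, 3.139, 0.0]
force: [0.1, -0.4, 0.6]
width: 0.602
```

>>> move_arm --pt "-0.4 0 -0.8 0 0 0" --pt "0 0 -0.6 0 0 0" --pt "0 0 0 0 0 0"

```text
clock: 12.2
position: [0.474, 0.2794, 0.0214]
ee_rot: [0.113, -3.139, 0.001]
force: [0.5, 0.0, 0.7]
width: 0.6
```

>>> move_arm --pt "0 0 0 0 0 0" --pt "0 0 0 0 0 0" --pt "0 0 0 0 0 0" --pt "0 0 0 0 0 0" --pt "0 0 0 0 0 0" --pt "0 0 0 0 0 0" --grip 0

```text
clock: 12.8
position: [0.4747, 0.2796, 0.0221]
ee_rot: [-0.113, 3.139, 0.0]
force: [0.9, 0.0, 0.8]
width: 0.23
```

>>> move_arm --pt "0 0 1 0 0 0" --pt "0 0 3 0 0 0" --pt "0 0 4 0 0 0" --pt "0 0 4 0 0 0" --pt "0 0 0 0 0 0"

```text
clock: 13.3
position: [0.4773, 0.2813, 0.1478]
ee_rot: [-0.112, 3.132, 0.008]
force: [1.3, -0.0, -1.2]
width: 0.223
```

>>> move_arm --pt "2 -2.4 0 0 0 -1.5" --pt "2 -2.4 0 0 0 -1.5" --pt "2 -2.4 0 0 0 -1.5" --pt "2 -2.4 0 0 0 -1.5" --pt "2 -2.4 0 0 0 -1.5" --pt "2 -2.4 0 0 0 -1.3" --pt "1.8 -2.3 -2 0 0 0" --pt "0 0 -1 0 0 0"

```text
clock: 14.1
position: [0.6144, 0.1072, 0.111]
ee_rot: [0.138, 3.138, -0.005]
force: [-0.1, -0.2, -0.5]
width: 0.225
```

>>> move_arm --pt "0 0 -1 0 0 0" --pt "0 0 0 0 0 0" --pt "0 0 0 0 0 0"

```text
clock: 14.4
position: [0.6119, 0.114, 0.102]
ee_rot: [-0.125, -3.138, -0.001]
force: [0.5, -0.2, -0.1]
width: 0.229
```

```bash
python3 - <<'E'
from h import *
d=cam('side'); s=monitor.observe(); print(s['position'],s['ee_rot'])
l,t,w,h=205,140,80,80
save(d,'c6.png',(l,t,w,h),8)
E
```

```text
[0.6123713  0.1139426  0.10246788] [1.25786194e-01 3.13886177e+00 1.19527833e-03]
```

View pics/c6.png

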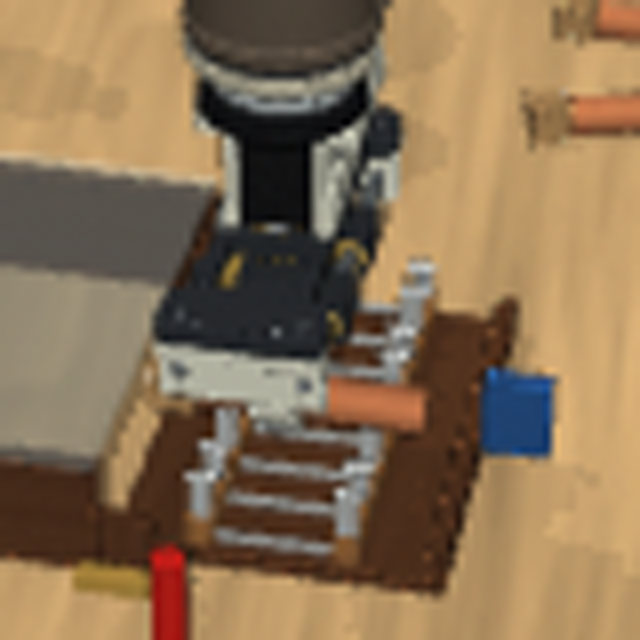

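```bash
python3 - <<'E'
from h import *
d=cam('side'); a=-.0829
print(px2w(d,[[258.0,190.5]],.0915))
for dx in(-.065,.042,.065): print(dx,(w2px(d,[.6124+dx*np.cos(a),.1139+dx*np.sin(a),.0915])-[205,140])*8+3)
im=d['color'].astype(float)[185:197,245:265]
print((im[...,0]-im[...,2]).mean(0).round(), (im[...,0]-im[...,2])[4].round(),(im[...,0]-im[...,2])[6].round())
E
```

```text
[[0.5482794  0.11749161 0.0915    ]]
-0.065 [[428.03801905 409.45546655]]
0.042 [[200.21177334 380.20954968]]
0.065 [[151.80416719 373.99688554]]
[26. 63. 64. 66. 61. 54. 54. 58. 67. 64. 76. 80. 72. 50. 51. 51. 50. 52.
 49. 50.] [ 15. 122. 121. 119. 118. 117. 117. 115. 115. 111. 111. 109. 103.  52.
  49.  47.  52.  52.  44.  52.] [ 43.  97. 101. 103. 105. 106. 109. 111. 113. 116. 119. 120. 115.  53.
  54.  53.  52.  52.  47.  51.]
```

>>> move_arm --pt "-0.1 -0.1 -2 0 0 0" --pt "0 0 -1.5 0 0 0" --pt "0 0 -0.5 0 0 0" --pt "0 0 -0.5 0 0 0" --pt "0 0 -0.5 0 0 0" --pt "0 0 0 0 0 0" --force 58

```text
clock: 15.1
position: [0.6119, 0.112, 0.0516]
ee_rot: [0.128, 3.139, 0.0]
force: [2.2, 0.4, -2.9]
width: 0.225
```

>>> move_arm --pt "0 0 -0.3 0 0 0" --pt "0 0 -0.3 0 0 0" --pt "0 0 -0.2 0 0 0" --pt "0 0 0 0 0 0"

```text
clock: 15.5
position: [0.6126, 0.1119, 0.0448]
ee_rot: [0.128, 3.137, 0.001]
force: [1.7, 1.0, 7.2]
width: 0.228
```

>>> move_arm --pt "0 0 -0.3 0 0 0" --pt "0 0 -0.2 0 0 0" --pt "0 0 0 0 0 0"

```text
clock: 15.8
position: [0.6128, 0.1119, 0.0443]
ee_rot: [0.129, 3.136, 0.003]
force: [-16.6, -1.5, 55.9]
width: 0.225
```

>>> move_arm --pt "0 0 0.5 0 0 0" --pt "0 0 0 0 0 0" --pt "0 0 0 0 0 0" --grip 0.36

```text
clock: 16.1
position: [0.611, 0.1113, 0.0434]
ee_rot: [-0.129, -3.138, 0.001]
force: [-0.3, 0.1, -1.0]
width: 0.357
```

>>> move_arm --pt "0 0 0 0 0 0" --pt "0 0 2 0 0 0" --pt "0 0 4 0 0 0" --pt "0 0 4 0 0 0" --pt "-2 4 0 0 0 0" --pt "-2 4 0 0 0 0.4" --pt "-2 4 0 0 0 0.4" --pt "-2 4 0 0 0 0"

```text
clock: 16.9
position: [0.5304, 0.2727, 0.1434]
ee_rot: [-0.107, -3.139, 0.001]
force: [0.2, 0.7, -0.3]
width: 0.362
```

>>> move_arm --pt "-2.2 4 0 0 0 0" --pt "-2.2 3.6 0 0 0 0" --pt "-1.9 3.4 -3 0 0 0" --pt "0 0 -2 0 0 0" --pt "0 0 0 0 0 0" --pt "0 0 0 0 0 0" --grip 0.6

```text
clock: 17.5
position: [0.469, 0.3804, 0.0936]
ee_rot: [-0.108, -3.139, 0.003]
force: [-0.1, 0.3, 0.3]
width: 0.599
```

```bash
python3 - <<'E'
from h import *
d=cam('side'); cam('top')
print(monitor.observe()['position'])
l,t,w,h=205,140,100,145
save(d,'c7.png',(l,t,w,h),4)
E
```

```text
[0.47012078 0.3806257  0.09492909]
```

View pics/c7.png

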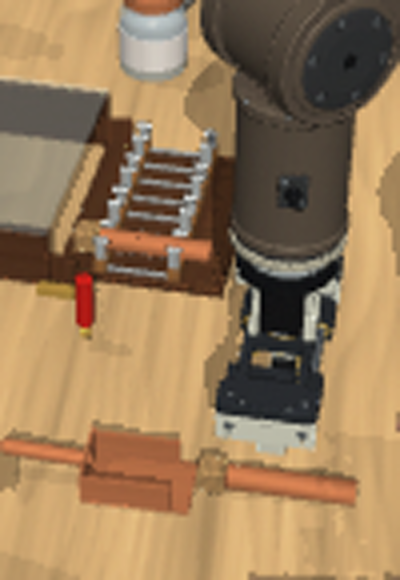

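>>> move_arm --pt "-0.1 0.2 -3 0 0 0" --pt "0 0 -2 0 0 0" --pt "0 0 -1.5 0 0 0" --pt "0 0 -0.7 0 0 0" --pt "0 0 0 0 0 0" --pt "0 0 0 0 0 0" --force 50

```text
clock: 18.2
position: [0.4683, 0.3838, 0.0228]
ee_rot: [0.107, 3.139, 0.001]
force: [0.5, -1.3, 1.1]
width: 0.598
```

```bash
python3 - <<'E'
from h import *
d=cam('side'); print(monitor.observe()['position'])
p=(.6025,.0293);c,s=.9966,-.0829
f=lambda x,y,z:[p[0]+c*x-s*y,p[1]+s*x+c*y,z]
for dz in(0,.01): print(((w2px(d,[f(-.062,.084,.034+dz),f(.045,.084,.034+dz)])-[205,140]+.375)*4).round(1))
E
```

```text
[0.46832455 0.3839043  0.02296621]
[[212.8 252.9]
 [101.4 238.2]]
[[213.  244.6]
 [101.2 229.8]]
```

>>> move_arm --pt "0 0 0 0 0 0" --pt "0 0 0 0 0 0" --pt "0 0 0 0 0 0" --pt "0 0 0 0 0 0" --pt "0 0 0 0 0 0" --pt "0 0 2 0 0 0" --pt "0 0 4 0 0 0" --pt "0 0 4 0 0 0" --grip 0

```text
clock: 19.05
position: [0.467, 0.383, 0.1224]
ee_rot: [-0.107, -3.138, 0.003]
force: [0.7, 0.2, -0.9]
width: 0.228
```

>>> move_arm --pt "0 -2 2 0 0 0" --pt "2 -4 0.5 0 0 0" --pt "2 -4 0 0 0 -0.4" --pt "2 -4 0 0 0 -0.4" --pt "2 -4.3 0 0 0 0" --pt "2 -4.3 0 0 0 0" --pt "2 -4.3 0 0 0 0" --pt "1.5 -4 0 0 0 0"

```text
clock: 19.85
position: [0.6035, 0.0722, 0.147]
ee_rot: [0.13, 3.138, -0.0]
force: [0.2, -0.2, 0.0]
width: 0.227
```

>>> move_arm --pt "0.4 -1.8 -2 0 0 0" --pt "0 0 -2 0 0 0" --pt "0 0 -1 0 0 0" --pt "0 0 0 0 0 0" --pt "0 0 0 0 0 0" --pt "0 0 0 0 0 0"

```text
clock: 20.45
position: [0.6072, 0.0575, 0.098]
ee_rot: [0.127, 3.138, 0.001]
force: [0.1, -0.1, -0.4]
width: 0.227
```

```bash
cat > tail.py <<'E'
from h import *
# tail offset of held tube: compare predicted tail edge with the copper edge in the side view
d=cam('side'); s=monitor.observe(); P=s['position']; a=-.0829; print(P.round(4),s['ee_rot'].round(3),s['width'])
e=lambda x,dz=-.011:w2px(d,[P[0]+x*np.cos(a),P[1]+x*np.sin(a),P[2]+dz])[0]
xs=np.arange(-.08,-.045,.001); im=d['color'].astype(np.float32); q=im[...,0]-im[...,2]
v=np.mean([cv2.remap(q,np.float32([[e(x,z)[0] for x in xs]]),np.float32([[e(x,z)[1] for x in xs]]),cv2.INTER_LINEAR)[0] for z in(-.014,-.011,-.008,-.005)],0)
g=np.gradient(v); print('tail at',xs[np.argmax(g)].round(4)); print(v.round().astype(int))
E
python3 tail.py
```

```text
[0.6072 0.0573 0.098 ] [1.270e-01 3.137e+00 1.000e-03] 0.22741481131648605
tail at -0.063
[ 45  47  49  52  52  52  52  52  51  51  51  51  51  51  51  52  65  78
  91 102 106 110 113 115 115 115 116 116 116 116 116 116 116 116 116]
```

>>> move_arm --pt "-0.15 0 -2 0 0 0" --pt "0 0 -1.5 0 0 0" --pt "0 0 -0.5 0 0 0" --pt "0 0 -0.5 0 0 0" --pt "0 0 -0.5 0 0 0" --pt "0 0 0 0 0 0" --force 58

```text
clock: 21.1
position: [0.6056, 0.0566, 0.0468]
ee_rot: [0.128, 3.138, 0.0]
force: [2.2, 0.7, -2.0]
width: 0.228
```

>>> move_arm --pt "0 0 -0.2 0 0 0" --pt "0 0 -0.2 0 0 0" --pt "0 0 -0.2 0 0 0" --pt "0 0 0 0 0 0"

```text
clock: 21.5
position: [0.6063, 0.0566, 0.0443]
ee_rot: [0.129, 3.136, 0.002]
force: [-8.0, -1.0, 32.6]
width: 0.224
```

>>> move_arm --pt "0 0 0.3 0 0 0" --pt "0 0 0 0 0 0" --pt "0 0 0 0 0 0" --pt "0 0 0 0 0 0" --pt "0 0 2 0 0 0" --pt "0 0 4 0 0 0" --pt "0 0 4 0 0 0" --pt "-2 -3 1 0 0 2" --grip 0.36

```text
clock: 22.3
position: [0.5891, 0.0312, 0.1578]
ee_rot: [0.064, 3.133, 0.005]
force: [-0.2, -0.8, 0.6]
width: 0.36
```

>>> move_arm --pt "-2 -4 0 0 0 2.5" --pt "-2 -4 0 0 0 2.5" --pt "-2 -4 0 0 0 2.5" --pt "-2 -4 0 0 0 2.5" --pt "-2 -4.3 0 0 0 2.5" --pt "-1.2 -4 0 0 0 2.2" --pt "-1 -4 -2 0 0 2" --pt "0 -1.5 -2 0 0 0"

```text
clock: 23.1
position: [0.4611, -0.2764, 0.1139]
ee_rot: [-0.376, 3.119, -0.004]
force: [0.5, 0.3, 0.5]
width: 0.358
```

>>> move_arm --pt "0 0 0 0 0 0" --pt "0 0 0 0 0 0" --pt "0 0 0 0 0 0" --grip 0.6

```text
clock: 23.4
position: [0.4639, -0.27, 0.1145]
ee_rot: [-0.386, 3.117, 0.001]
force: [0.2, -0.5, 0.4]
width: 0.565
```

```bash
python3 - <<'E'
from h import *
import fit2
D={n:cam(n) for n in('top','side')}
s=monitor.observe(); print(s['position'].round(4),s['ee_rot'].round(3))
def crop(n,l,t,w,h,s): return cv2.resize(D[n]['color'][t:t+h,l:l+w,::-1],None,fx=s,fy=s,interpolation=cv2.INTER_CUBIC)
cv2.imwrite('pics/c8.png',np.hstack([crop('top',230,90,100,120,4),crop('side',210,110,100,120,4)]))
E
```

```text
tray jaws fit [ 0.6019  0.0292 -0.0839  0.0124] rms px 0.57
A top 239 mid [0.4624 0.2788] yaw 4.0 ends [-0.0544  0.0553] centre from tail [0.4731 0.2796]
A side 197 mid [0.4659 0.2785] yaw 4.6 ends [-0.0539  0.0506] centre from tail [0.4769 0.2794]
B top 231 mid [0.456  0.3833] yaw -4.2 ends [-0.0553  0.0554] centre from tail [0.4656 0.3826]
B side 219 mid [0.4563 0.3836] yaw -3.4 ends [-0.0518  0.0519] centre from tail [0.4695 0.3828]
C top 231 mid [ 0.4511 -0.2786] yaw 13.4 ends [-0.0552  0.0537] centre from tail [ 0.4606 -0.2764]
C side 123 mid [ 0.4542 -0.2782] yaw 16.2 ends [-0.0573  0.0559] centre from tail [ 0.4616 -0.276 ]
D top 223 mid [ 0.4414 -0.3707] yaw -7.9 ends [-0.0555  0.0545] centre from tail [ 0.4509 -0.372 ]
D side 116 mid [ 0.4475 -0.37  ] yaw -7.9 ends [-0.0574  0.0562] centre from tail [ 0.4551 -0.371 ]
[ 0.4641 -0.2702  0.1147] [-0.386  3.117 -0.   ]
```

View pics/c8.png

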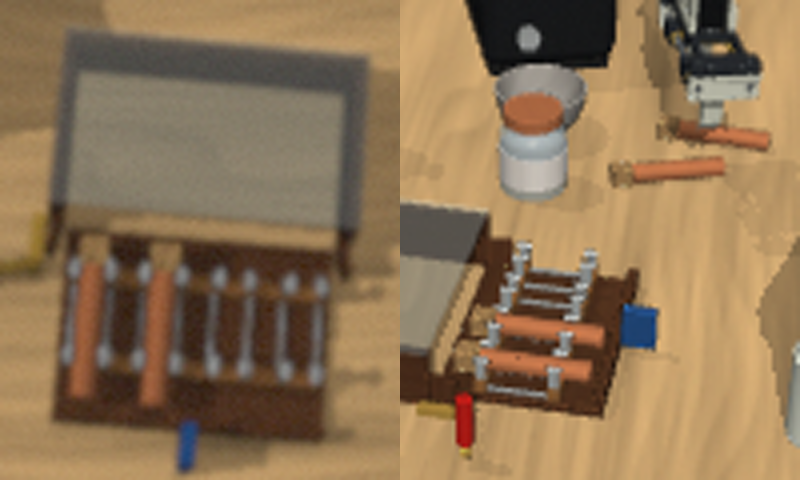

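>>> move_arm --pt "-0.2 -0.6 -3 0 0 0" --pt "0 0 -3 0 0 0" --pt "0 0 -1.5 0 0 0" --pt "0 0 -1 0 0 0" --pt "0 0 0 0 0 0" --pt "0 0 0 0 0 0" --force 50

```text
clock: 24.1
position: [0.4616, -0.2769, 0.0295]
ee_rot: [-0.385, 3.118, 0.0]
force: [0.1, 0.1, 0.2]
width: 0.596
```

>>> move_arm --pt "0 0 -0.7 0 0 0" --pt "0 0 0 0 0 0" --pt "0 0 0 0 0 0"

```text
clock: 24.4
position: [0.4611, -0.2773, 0.0221]
ee_rot: [-0.383, 3.118, 0.0]
force: [-0.8, 0.3, -0.5]
width: 0.604
```

>>> move_arm --pt "0 0 0 0 0 0" --pt "0 0 0 0 0 0" --pt "0 0 0 0 0 0" --pt "0 0 0 0 0 0" --pt "0 0 0 0 0 0" --pt "0 0 2 0 0 0" --pt "0 0 4 0 0 0" --pt "0 0 4 0 0 0" --grip 0

```text
clock: 25.2
position: [0.4604, -0.2769, 0.1225]
ee_rot: [0.383, -3.116, -0.002]
force: [1.1, -0.7, -1.2]
width: 0.232
```

>>> move_arm --pt "0 2 2 0 0 -2.5" --pt "2 4 0 0 0 -2.5" --pt "2 4 0 0 0 -2.5" --pt "2 4 0 0 0 -2.5" --pt "2 4 0 0 0 -2.5" --pt "2 4 0 0 0 -2.5" --pt "2 3 0 0 0 -2.5" --pt "2 2.8 -1 0 0 -1.3"

```text
clock: 26.0
position: [0.6024, 0.003, 0.1329]
ee_rot: [0.132, 3.137, 0.001]
force: [-0.2, -0.8, -0.8]
width: 0.23
```

>>> move_arm --pt "0 0 -2 0 0 0" --pt "0 0 -2 0 0 0" --pt "0 0 0 0 0 0" --pt "0 0 0 0 0 0" --pt "0 0 0 0 0 0"

```text
clock: 26.5
position: [0.6017, 0.0003, 0.0931]
ee_rot: [0.132, 3.138, 0.0]
force: [0.3, 0.0, -0.3]
width: 0.226
```

```bash
python3 tail.py
```

```text
[6.018e-01 3.000e-04 9.320e-02] [0.132 3.137 0.   ] 0.23319325722695586
tail at -0.079
[78 79 80 81 81 81 82 82 82 82 82 83 84 84 85 86 86 87 88 88 89 90 90 90
 90 89 89 89 88 88 85 80 74 68 58]
```

```bash
python3 - <<'E'
from h import *
D={n:cam(n) for n in('top','side')}
def crop(n,l,t,w,h,s): return cv2.resize(D[n]['color'][t:t+h,l:l+w,::-1],None,fx=s,fy=s,interpolation=cv2.INTER_CUBIC)
cv2.imwrite('pics/c9.png',np.hstack([crop('top',240,110,80,100,5),crop('side',210,130,80,100,5)]))
P=monitor.observe()['position'];a=-.0829
for dx in(-.065,.042): print((w2px(D['side'],[P[0]+dx*np.cos(a),P[1]+dx*np.sin(a),P[2]-.011])-[210,130]+.4)*5+[400,0])
E
```

```text
[[670.56210739 229.1784934 ]]
[[536.10976005 212.6096758 ]]
```

View pics/c9.png

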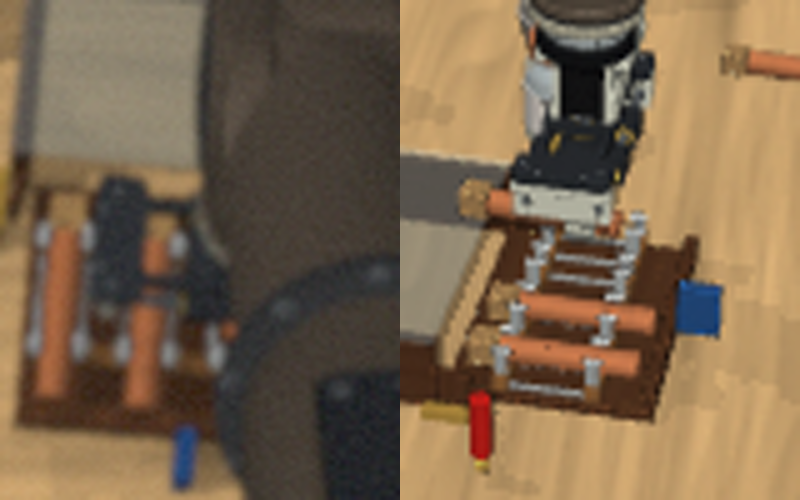

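Side view: the held tube sits about 36 mm too far forward in the grip, with the cork boundary at crop (490,205) where I expected 536. It was probably knocked before the grasp. I'll set it down on clear board and regrasp.

>>> move_arm --pt "0 0 4 0 0 0" --pt "-2 -2 0 0 0 0" --pt "-3 -4 0 0 0 0" --pt "-3 -4 0 0 0 0" --pt "-3 -4 0 0 0 0" --pt "-3 -4 -2 0 0 0" --pt "-3.2 -2 -3 0 0 0" --pt "0 0 -2 0 0 0"

```text
clock: 27.45
position: [0.4262, -0.2002, 0.063]
ee_rot: [-0.143, -3.136, 0.002]
force: [0.1, 0.9, 0.0]
width: 0.235
```

>>> move_arm --pt "0 0 -2 0 0 0" --pt "0 0 0 0 0 0" --pt "0 0 0 0 0 0"

```text
clock: 27.75
position: [0.4316, -0.1967, 0.044]
ee_rot: [0.131, 3.139, 0.0]
force: [0.4, -1.2, -0.0]
width: 0.234
```

>>> move_arm --pt "0 0 -1 0 0 0" --pt "0 0 -0.7 0 0 0" --pt "0 0 -0.3 0 0 0" --pt "0 0 0 0 0 0"

```text
clock: 28.15
position: [0.4311, -0.1964, 0.0231]
ee_rot: [-0.131, -3.138, -0.0]
force: [-0.7, 0.2, 0.1]
width: 0.232
```

>>> move_arm --pt "0 0 0 0 0 0" --pt "0 0 0 0 0 0" --pt "0 0 0 0 0 0" --pt "0 0 3 0 0 0" --pt "0 0 4 0 0 0" --pt "0 2 4 0 0 0" --pt "0 4 2 0 0 0" --pt "0 4.5 0 0 0 0" --grip 0.5

```text
clock: 28.95
position: [0.4332, -0.0917, 0.1566]
ee_rot: [0.136, 3.132, -0.001]
force: [1.3, 1.8, -1.4]
width: 0.503
```

>>> move_arm --pt "-1 4.5 0 0 0 0" --pt "-2 4.5 0 0 0 0" --pt "-2 4.5 0 0 0 0" --pt "0 0 0 0 0 0" --pt "0 0 0 0 0 0"

```text
clock: 29.45
position: [0.381, 0.0444, 0.1537]
ee_rot: [0.126, 3.139, 0.0]
force: [0.1, -1.1, -0.2]
width: 0.497
```

```bash
cat > tubes.py <<'E'
from h import *
def meas(D,n,c,r=.09):
    """copper part of the tube near world point c (x,y)"""
    im=cv2.GaussianBlur(D[n]['color'],(0,0),.6).astype(float)
    m=(im[...,0]/(im[...,2]+1)>2.0)&(im[...,0]-im[...,2]>45)
    k,lab,st,ce=cv2.connectedComponentsWithStats(m.astype(np.uint8))
    for i in range(1,k):
        if st[i,4]<60: continue
        w=px2w(D[n],ce[i],.013)[0,:2]
        if np.hypot(*(w-c))<r:
            ys,xs=np.nonzero(lab==i); X=px2w(D[n],np.c_[xs,ys],.013)[:,:2]; mm=X.mean(0); u=np.linalg.svd(X-mm)[2][0]; u*=np.sign(u[0]); a=(X-mm)@u
            e=np.percentile(a,[.5,99.5]); print(n,'n',len(X),'yaw',np.degrees(np.arctan2(u[1],u[0])).round(1),'len',(e[1]-e[0]).round(4),'centre',(mm+u*(e[0]+.065)).round(4))
if __name__=='__main__':
    D={n:cam(n) for n in('top','side')}
    print(monitor.observe()['position'].round(4))
    for c in((.46,-.2),(.453,-.371)):
        print(c)
        for n in D: meas(D,n,c)
    import sys
    if len(sys.argv)>1:
        def crop(n,l,t,w,h,s): return cv2.resize(D[n]['color'][t:t+h,l:l+w,::-1],None,fx=s,fy=s,interpolation=cv2.INTER_CUBIC)
        cv2.imwrite('pics/'+sys.argv[1],np.hstack([crop('top',240,110,100,100,4) if 0 else crop('top',320,150,100,100,4),crop('side',240,110,100,100,4)]))
E
python3 tubes.py
```

```text
[0.3817 0.0428 0.1536]
(0.46, -0.2)
top n 225 yaw -8.7 len 0.1096 centre [ 0.4679 -0.2016]
side n 112 yaw -12.7 len 0.1063 centre [ 0.4904 -0.2052]
(0.453, -0.371)
top n 215 yaw -7.7 len 0.1096 centre [ 0.4509 -0.3721]
side n 97 yaw -9.2 len 0.0931 centre [ 0.4757 -0.3741]
```

>>> move_arm --pt "1 -4 0 0 0 -0.8" --pt "1.5 -4 0 0 0 -0.8" --pt "1.5 -4 0 0 0 -0.8" --pt "1.5 -4 0 0 0 -0.8" --pt "1.5 -4 0 0 0 -0.8" --pt "1.5 -3 -2 0 0 0" --pt "0.5 -1.5 -3 0 0 0" --pt "0 0 -2 0 0 0"

```text
clock: 30.35
position: [0.471, -0.2066, 0.0819]
ee_rot: [0.251, 3.132, -0.004]
force: [-0.5, 1.1, 0.2]
width: 0.5
```

>>> move_arm --pt "0 0 -2 0 0 0" --pt "0 0 0 0 0 0" --pt "0 0 0 0 0 0"

```text
clock: 30.65
position: [0.4708, -0.2028, 0.0635]
ee_rot: [-0.244, -3.131, 0.0]
force: [0.3, 0.5, 0.4]
width: 0.502
```

>>> move_arm --pt "0 0 -2 0 0 0" --pt "0 0 -1.4 0 0 0" --pt "0 0 -0.7 0 0 0" --pt "0 0 0 0 0 0" --pt "0 0 0 0 0 0"

```text
clock: 31.15
position: [0.4718, -0.2019, 0.0233]
ee_rot: [0.241, 3.131, -0.0]
force: [0.3, 0.3, 0.1]
width: 0.498
```

>>> move_arm --pt "0 0 0 0 0 0" --pt "0 0 0 0 0 0" --pt "0 0 0 0 0 0" --pt "0 0 0 0 0 0" --pt "0 0 0 0 0 0" --pt "0 0 2 0 0 0" --pt "0 0 4 0 0 0" --pt "0 0 4 0 0 0" --grip 0

```text
clock: 31.95
position: [0.4704, -0.2013, 0.1229]
ee_rot: [-0.241, -3.13, -0.001]
force: [1.0, 0.1, -0.5]
width: 0.228
```

>>> move_arm --pt "0 2 1 0 0 0.6" --pt "2 3 0 0 0 0.6" --pt "2 3 0 0 0 0.6" --pt "2 3 0 0 0 0.6" --pt "2 3 0 0 0 0.6" --pt "2 3 0 0 0 0.6" --pt "2 2 -1 0 0 0.4" --pt "1.2 1.3 -2 0 0 0"

```text
clock: 32.75
position: [0.6057, 0.0042, 0.1032]
ee_rot: [0.127, 3.136, 0.002]
force: [-0.1, -0.6, 0.6]
width: 0.222
```

>>> move_arm --pt "0 0 -1 0 0 0" --pt "0 0 0 0 0 0" --pt "0 0 0 0 0 0" --pt "0 0 0 0 0 0"

```text
clock: 33.15
position: [0.6032, 0.0001, 0.0933]
ee_rot: [0.134, 3.138, -0.0]
force: [0.2, -0.6, -0.2]
width: 0.226
```

```bash
python3 tail.py
```

```text
[6.033e-01 4.000e-04 9.330e-02] [ 0.134  3.138 -0.   ] 0.22832966380673794
tail at -0.064
[ 80  81  81  81  82  82  81  81  81  81  80  80  79  81  84  87  90  94
  98 101 104 106 109 112 115 115 116 116 116 116 116 116 116 116 116]
```

>>> move_arm --pt "-0.15 0 -2 0 0 0" --pt "0 0 -1.2 0 0 0" --pt "0 0 -0.5 0 0 0" --pt "0 0 -0.5 0 0 0" --pt "0 0 -0.4 0 0 0" --pt "0 0 0 0 0 0" --force 58

```text
clock: 33.8
position: [0.6026, 0.0013, 0.0466]
ee_rot: [0.132, 3.137, 0.0]
force: [3.7, 0.6, -1.9]
width: 0.223
```

>>> move_arm --pt "0 0 -0.2 0 0 0" --pt "0 0 -0.2 0 0 0" --pt "0 0 -0.1 0 0 0" --pt "0 0 0 0 0 0"

```text
clock: 34.2
position: [0.6033, 0.0012, 0.0443]
ee_rot: [0.132, 3.135, 0.001]
force: [-5.3, -0.4, 29.9]
width: 0.227
```

>>> move_arm --pt "0 0 0.3 0 0 0" --pt "0 0 0 0 0 0" --pt "0 0 0 0 0 0" --pt "0 0 0 0 0 0" --pt "0 0 2 0 0 0" --pt "0 0 4 0 0 0" --pt "0 0 4 0 0 0" --pt "-2 -4 1 0 0 -0.9" --grip 0.36

```text
clock: 35.0
position: [0.5861, -0.0326, 0.1581]
ee_rot: [0.142, 3.131, 0.006]
force: [1.3, 0.2, -0.1]
width: 0.362
```

>>> move_arm --pt "-2 -4.2 0 0 0 -0.5" --pt "-2 -4.2 0 0 0 -0.5" --pt "-2 -4.2 0 0 0 -0.5" --pt "-2 -4.2 0 0 0 -0.5" --pt "-2 -4.2 0 0 0 0" --pt "-1.5 -4.2 0 0 0 0" --pt "-1.3 -4.2 0 0 0 0" --pt "0 -4 0 0 0 0"

```text
clock: 35.8
position: [0.4513, -0.3746, 0.1542]
ee_rot: [-0.214, -3.133, -0.001]
force: [0.1, 0.6, 1.0]
width: 0.359
```

>>> move_arm --pt "0 0 0 0 0 0" --pt "0 0 0 0 0 0" --pt "0 0 0 0 0 0" --grip 0.55

```text
clock: 36.1
position: [0.4541, -0.371, 0.1539]
ee_rot: [-0.208, -3.134, -0.002]
force: [0.5, 0.2, 0.4]
width: 0.535
```

```bash
python3 - <<'E'
from h import *
from tubes import meas
D={n:cam(n) for n in('top','side')}
s=monitor.observe(); print(s['position'].round(4),s['ee_rot'].round(3))
for n in D: meas(D,n,(.453,-.371))
def crop(n,l,t,w,h,s): return cv2.resize(D[n]['color'][t:t+h,l:l+w,::-1],None,fx=s,fy=s,interpolation=cv2.INTER_CUBIC)
ims=[]
p=(.6025,.0293);c,s_=.9966,-.0829
f=lambda x,y,z:[p[0]+c*x-s_*y,p[1]+s_*x+c*y,z]
for n,b in(('top',(245,130,80,100)),('side',(225,110,80,100))):
    im=crop(n,*b,5)
    for y in(.084,.028,-.028):
        for x in(-.062,.045,.068):
            u=(w2px(D[n],f(x,y,.034))[0]-b[:2]+.4)*5; cv2.circle(im,tuple(int(v) for v in u),2,(0,255,0),-1)
    ims.append(im)
cv2.imwrite('pics/c10.png',np.hstack(ims))
E
```

```text
[ 0.4544 -0.3708  0.1542] [-2.070e-01 -3.134e+00 -2.000e-03]
top n 148 yaw -9.9 len 0.0692 centre [ 0.4496 -0.3726]
side n 119 yaw -9.1 len 0.1172 centre [ 0.4535 -0.3706]
```

View pics/c10.png

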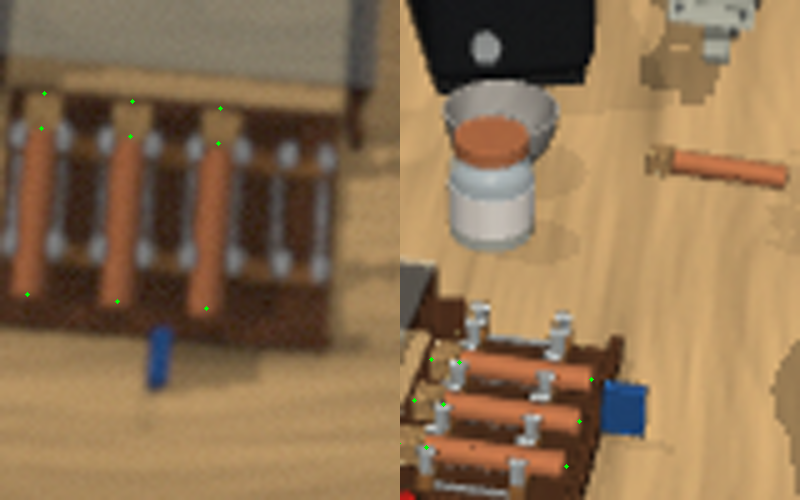

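Side crop: three tubes sit in lanes 0–2, with their tails within about 1 mm of the predicted marks. Tube D is still at (290,144) in the side image.

>>> move_arm --pt "0 -0.15 -4 0 0 0" --pt "0 0 -4 0 0 0" --pt "0 0 -2.5 0 0 0" --pt "0 0 -1.5 0 0 0" --pt "0 0 -0.6 0 0 0" --pt "0 0 0 0 0 0" --pt "0 0 0 0 0 0" --force 50

```text
clock: 36.9
position: [0.4546, -0.3745, 0.0296]
ee_rot: [0.21, 3.133, -0.001]
force: [-0.4, -0.3, 0.1]
width: 0.554
```

>>> move_arm --pt "0 0.1 -0.7 0 0 0" --pt "0 0 0 0 0 0" --pt "0 0 0 0 0 0"

```text
clock: 37.2
position: [0.4539, -0.373, 0.0217]
ee_rot: [0.211, 3.134, -0.0]
force: [0.2, 0.3, -0.8]
width: 0.548
```

>>> move_arm --pt "0 0 0 0 0 0" --pt "0 0 0 0 0 0" --pt "0 0 0 0 0 0" --pt "0 0 0 0 0 0" --pt "0 0 0 0 0 0" --pt "0 0 2 0 0 0" --pt "0 0 4 0 0 0" --pt "0 0 4 0 0 0" --grip 0

```text
clock: 38.0
position: [0.4531, -0.3726, 0.1219]
ee_rot: [-0.211, -3.133, -0.002]
force: [1.1, -0.2, -0.2]
width: 0.222
```

>>> move_arm --pt "0 3 2 0 0 0.5" --pt "2 4 0 0 0 0.5" --pt "2 4 0 0 0 0.5" --pt "2 4.4 0 0 0 0.5" --pt "2 4.4 0 0 0 0.5" --pt "2 4.4 0 0 0 0.4" --pt "2.2 4.4 -1 0 0 0" --pt "2.2 3.2 -2 0 0 0"

```text
clock: 38.8
position: [0.5994, -0.0515, 0.1124]
ee_rot: [0.127, 3.136, 0.002]
force: [-0.0, -0.2, -0.7]
width: 0.226
```

>>> move_arm --pt "0 0 -2 0 0 0" --pt "0 0 0 0 0 0" --pt "0 0 0 0 0 0" --pt "0 0 0 0 0 0"

```text
clock: 39.2
position: [0.5978, -0.0568, 0.0926]
ee_rot: [0.135, 3.138, -0.001]
force: [0.2, 0.1, 0.1]
width: 0.228
```

```bash
python3 tail.py
```

```text
[ 0.598  -0.0567  0.0927] [ 1.350e-01  3.137e+00 -1.000e-03] 0.2253947872082851
tail at -0.063
[ 84  84  85  85  84  84  84  84  83  82  82  80  78  76  74  76  87  98
 109 116 116 116 116 116 116 116 116 116 116 116 116 115 115 115 115]
```

>>> move_arm --pt "-0.1 0.15 -2 0 0 0" --pt "0 0 -1.2 0 0 0" --pt "0 0 -0.5 0 0 0" --pt "0 0 -0.5 0 0 0" --pt "0 0 -0.4 0 0 0" --pt "0 0 0 0 0 0" --force 58

```text
clock: 39.85
position: [0.5972, -0.0542, 0.0455]
ee_rot: [0.132, 3.138, -0.001]
force: [2.2, -1.9, -0.8]
width: 0.221
```

>>> move_arm --pt "0 0 -0.2 0 0 0" --pt "0 0 -0.2 0 0 0" --pt "0 0 -0.1 0 0 0" --pt "0 0 0 0 0 0"

```text
clock: 40.25
position: [0.5978, -0.0543, 0.0436]
ee_rot: [0.132, 3.136, 0.001]
force: [-7.4, -0.9, 34.2]
width: 0.223
```

>>> move_arm --pt "0 0 0.3 0 0 0" --pt "0 0 0 0 0 0" --pt "0 0 0 0 0 0" --pt "0 0 0 0 0 0" --pt "0 0 2 0 0 0" --pt "0 0 4 0 0 0" --pt "0 0 4 0 0 0" --pt "-2 2 1 0 0 0" --grip 0.36

```text
clock: 41.05
position: [0.5804, -0.0367, 0.1575]
ee_rot: [0.137, 3.131, -0.002]
force: [1.0, 0.4, -0.2]
width: 0.361
```

>>> move_arm --pt "-2 2 0 0 0 0" --pt "-2 2 0 0 0 0" --pt "-3 3.1 0 0 0 0" --pt "0 0 0 0 0 0" --pt "0 0 0 0 0 0"

```text
clock: 41.55
position: [0.5061, 0.0381, 0.1534]
ee_rot: [-0.128, -3.138, -0.0]
force: [-0.2, -0.8, 0.2]
width: 0.357
```

```bash
cat > view.py <<'E'
import sys
from h import *
D={n:cam(n) for n in('top','side')}
s=monitor.observe(); print(s['position'].round(4),s['ee_rot'].round(3),s['width'])
p=(.6025,.0293);c,s_=.9966,-.0829
sh=float(sys.argv[2]) if len(sys.argv)>2 else 0
f=lambda x,y,z:[p[0]+c*(x+sh)-s_*y,p[1]+s_*(x+sh)+c*y,z]
ims=[]
for n,b in(('top',(235,110,100,120)),('side',(195,130,100,120))):
    im=cv2.resize(D[n]['color'][b[1]:b[1]+b[3],b[0]:b[0]+b[2],::-1],None,fx=4,fy=4,interpolation=cv2.INTER_CUBIC)
    for y in(.084,.028,-.028,-.084):
        for x in(-.062,.045):
            u=(w2px(D[n],f(x,y,.034))[0]-b[:2]+.4)*4; cv2.circle(im,tuple(int(v) for v in u),2,(0,255,0),-1)
    ims.append(im)
    m=D[n]['color'].astype(int); r,g,bb=m[...,0],m[...,1],m[...,2]
    for nm,q in(('red',(r>110)&(g<70)&(bb<70)),('blue',(bb>90)&(r<70)&(bb-g>25))):
        k,l,st,ce=cv2.connectedComponentsWithStats(q.astype(np.uint8))
        for i in range(1,k):
            if st[i,4]>12: print(n,nm,st[i],px2w(D[n],ce[i],.052 if nm=='red' else .037).round(4))
cv2.imwrite('pics/'+sys.argv[1],np.hstack(ims))
E
python3 view.py c11.png
```

```text
[0.5073 0.0366 0.1534] [ 1.320e-01  3.138e+00 -1.000e-03] 0.36271212468441505
top red [216 152   4   7  17] [[0.6517 0.2203 0.052 ]]
side red [224 208   5  14  58] [[0.6519 0.2218 0.052 ]]
side blue [266 186   8  11  81] [[0.51   0.0445 0.037 ]]
```

View pics/c11.png

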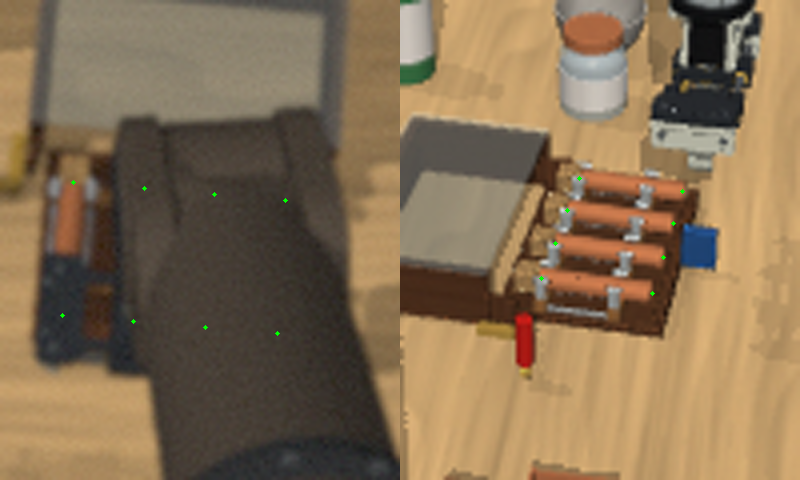

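>>> move_arm --pt "0 0 -4 0 0 0" --pt "0 0 -4 0 0 0" --pt "0 0 -2 0 0 0" --pt "0 0 -0.8 0 0 0" --pt "0 0 0 0 0 0"

```text
clock: 42.15
position: [0.5067, 0.0363, 0.0447]
ee_rot: [-0.133, -3.137, 0.001]
force: [-0.5, 0.3, 0.1]
width: 0.363
```

>>> move_arm --pt "0 0 0 0 0 0" --pt "0 0 0 0 0 0" --pt "0 0 0 0 0 0" --pt "0 0 0 0 0 0" --grip 0 --force 40

```text
clock: 42.55
position: [0.5074, 0.0372, 0.0465]
ee_rot: [0.131, 3.137, 0.001]
force: [0.2, -0.7, 6.9]
width: 0.13
```

>>> move_arm --pt "0.5 -0.04 0 0 0 0" --pt "1 -0.08 0 0 0 0" --pt "1 -0.08 0 0 0 0" --pt "1 -0.08 0 0 0 0" --pt "1 -0.08 0 0 0 0" --pt "1 -0.08 0 0 0 0" --pt "1 -0.08 0 0 0 0" --pt "1 -0.08 0 0 0 0"

```text
clock: 43.35
position: [0.5773, 0.0319, 0.046]
ee_rot: [-0.13, -3.13, -0.001]
force: [-17.4, 1.4, 21.8]
width: 0.126
```

>>> move_arm --pt "1 -0.08 0 0 0 0" --pt "1 -0.08 0 0 0 0" --pt "1 -0.08 0 0 0 0" --pt "1 -0.08 0 0 0 0" --pt "0.8 -0.06 0 0 0 0" --pt "0.6 -0.05 0 0 0 0" --pt "0.4 -0.03 0 0 0 0" --pt "0 0 0 0 0 0"

```text
clock: 44.15
position: [0.6371, 0.0272, 0.046]
ee_rot: [-0.13, -3.134, -0.001]
force: [-10.2, 0.9, 12.8]
width: 0.131
```

>>> move_arm --pt "0.3 -0.02 0 0 0 0" --pt "0.2 -0.02 0 0 0 0" --pt "0 0 0 0 0 0"

```text
clock: 44.45
position: [0.6415, 0.0269, 0.046]
ee_rot: [-0.13, -3.133, -0.001]
force: [-12.9, 0.9, 14.5]
width: 0.126
```

>>> move_arm --pt "0.3 -0.02 0 0 0 0" --pt "0 0 0 0 0 0" --pt "0 0 0 0 0 0"

```text
clock: 44.75
position: [0.6444, 0.0267, 0.046]
ee_rot: [-0.13, -3.133, -0.001]
force: [-12.6, 0.7, 14.7]
width: 0.127
```

>>> move_arm --pt "0.3 -0.02 0 0 0 0" --pt "0 0 0 0 0 0" --pt "0 0 0 0 0 0"

```text
clock: 45.05
position: [0.6445, 0.0267, 0.046]
ee_rot: [-0.13, -3.127, -0.001]
force: [-25.4, 1.9, 25.8]
width: 0.129
```

>>> move_arm --pt "0.3 -0.02 0 0 0 0" --pt "0 0 0 0 0 0" --pt "0 0 0 0 0 0"

```text
clock: 45.35
position: [0.6452, 0.0267, 0.0458]
ee_rot: [-0.13, -3.123, -0.002]
force: [-32.0, 2.6, 32.1]
width: 0.13
```

>>> move_arm --pt "-0.3 0.02 0 0 0 0" --pt "0 0 0 0 0 0"

```text
clock: 45.55
position: [0.6451, 0.0267, 0.0458]
ee_rot: [-0.13, -3.129, -0.001]
force: [-19.6, 1.7, 21.1]
width: 0.126
```

>>> move_arm --pt "0 0 0 0 0 0" --pt "0 0 0 0 0 0" --pt "0 0 2 0 0 0" --pt "0 0 4 0 0 0" --pt "0 0 4 0 0 0" --pt "0 0 3 0 0 0" --pt "-2 4 0 0 0 0" --pt "-2 4 0 0 0 0" --grip 0.38

```text
clock: 46.35
position: [0.6119, 0.1054, 0.1771]
ee_rot: [0.137, 3.135, 0.001]
force: [-0.4, 0.9, -1.0]
width: 0.378
```

>>> move_arm --pt "-3 4 0 0 0 0" --pt "-3 4 0 0 0 0" --pt "-3 3 0 0 0 0" --pt "0 0 0 0 0 0" --pt "0 0 0 0 0 0"

```text
clock: 46.85
position: [0.5206, 0.217, 0.1758]
ee_rot: [0.127, 3.138, 0.001]
force: [-0.0, -0.4, -0.4]
width: 0.381
```

```bash
python3 view.py c12.png .1365
```

```text
[0.5218 0.2149 0.1757] [ 0.134  3.137 -0.   ] 0.3808943399083677
top blue [277 153   5  11  35] [[0.6479 0.0267 0.037 ]]
side red [224 208   5  14  58] [[0.6519 0.2218 0.052 ]]
side blue [231 182   9  11  76] [[0.6471 0.0337 0.037 ]]
```

View pics/c12.png

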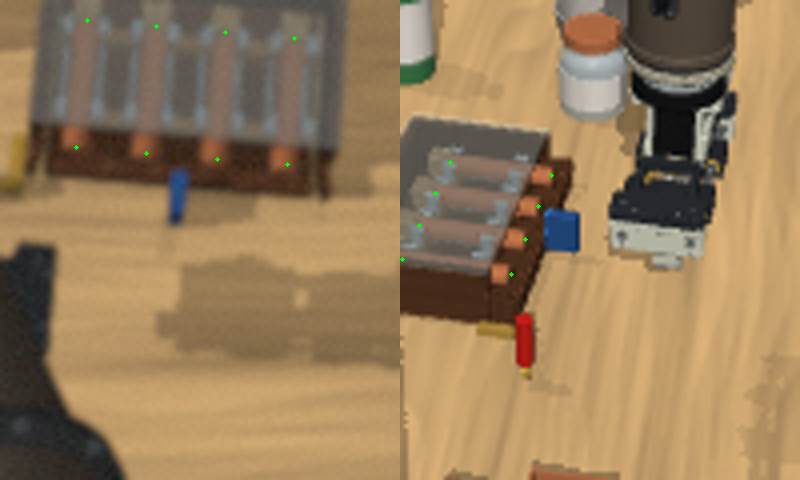

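>>> move_arm --pt "3 0.1 0 0 0 0" --pt "3.5 0.2 0 0 0 0" --pt "3.5 0.2 0 0 0 0" --pt "3 0.1 -3 0 0 0" --pt "0 0 -3 0 0 0" --pt "0 0 0 0 0 0" --pt "0 0 0 0 0 0"

```text
clock: 47.65
position: [0.6509, 0.2204, 0.1153]
ee_rot: [-0.134, -3.138, 0.002]
force: [1.1, -0.4, 0.9]
width: 0.383
```

>>> move_arm --pt "0.1 0.1 -2 0 0 0" --pt "0 0 -2 0 0 0" --pt "0 0 -1.2 0 0 0" --pt "0 0 -0.6 0 0 0" --pt "0 0 0 0 0 0" --pt "0 0 0 0 0 0"

```text
clock: 48.25
position: [0.6523, 0.223, 0.0586]
ee_rot: [0.131, 3.137, 0.001]
force: [0.2, -0.1, 0.6]
width: 0.382
```

>>> move_arm --pt "0 0 0 0 0 0" --pt "0 0 0 0 0 0" --pt "0 0 0 0 0 0" --pt "0 0 0 0 0 0" --pt "0 0 0 0 0 0" --grip 0 --force 40

```text
clock: 48.75
position: [0.653, 0.2183, 0.0582]
ee_rot: [0.136, 3.137, -0.007]
force: [1.6, -9.2, 3.6]
width: 0.164
```

```bash
python3 -c "
import numpy as np
t=np.linspace(.17,3.14,17);a=-.0818
x,y=-6.2*np.sin(t),6.2*np.cos(t)
X=np.c_[np.cos(a)*x-np.sin(a)*y,np.sin(a)*x+np.cos(a)*y].round(2)
print(np.diff(X,axis=0).round(2).tolist(),X[-1]-X[0])"
```

```text
[[-1.13, -0.21], [-1.07, -0.41], [-0.98, -0.61], [-0.85, -0.77], [-0.69, -0.92], [-0.51, -1.02], [-0.32, -1.11], [-0.1, -1.14], [0.11, -1.15], [0.32, -1.1], [0.51, -1.03], [0.7, -0.91], [0.86, -0.77], [0.98, -0.6], [1.07, -0.41], [1.13, -0.2]] [  0.03 -12.36]
```

>>> move_arm --pt "-1.13 -0.51 0 0 0 0" --pt "-1.07 -0.41 0 0 0 0" --pt "-0.98 -0.61 0 0 0 0" --pt "-0.85 -0.77 0 0 0 0" --pt "-0.69 -0.92 0 0 0 0" --pt "-0.51 -1.02 0 0 0 0" --pt "-0.32 -1.11 0 0 0 0" --pt "-0.1 -1.14 0 0 0 0"

```text
clock: 49.55
position: [0.5935, 0.1624, 0.0583]
ee_rot: [-0.123, -3.138, -0.007]
force: [-9.9, 9.0, 7.4]
width: 0.17
```

>>> move_arm --pt "0.11 -1.15 0 0 0 0" --pt "0.32 -1.1 0 0 0 0" --pt "0.51 -1.03 0 0 0 0" --pt "0.7 -0.91 0 0 0 0" --pt "0.86 -0.77 0 0 0 0" --pt "0 0 0 0 0 0"

```text
clock: 50.15
position: [0.621, 0.1092, 0.0583]
ee_rot: [0.13, 3.138, 0.003]
force: [-1.5, 2.7, 6.6]
width: 0.165
```

>>> move_arm --pt "0.98 -0.6 0 0 0 0" --pt "1.07 -0.41 0 0 0 0" --pt "1.0 -0.2 0 0 0 0" --pt "0 0 0 0 0 0" --pt "0.3 0 0 0 0 0" --pt "0 0 0 0 0 0"

```text
clock: 50.75
position: [0.6534, 0.0954, 0.0583]
ee_rot: [-0.132, -3.138, 0.001]
force: [-3.9, -2.9, 7.5]
width: 0.164
```

>>> move_arm --pt "0.2 0 0 0 0 0" --pt "0.2 0 0 0 0 0" --pt "0 0 0 0 0 0" --pt "0 0 0 0 0 0"

```text
clock: 51.15
position: [0.6571, 0.0948, 0.0583]
ee_rot: [-0.132, -3.138, 0.002]
force: [-5.1, -2.7, 8.4]
width: 0.163
```

>>> move_arm --pt "0.3 0 0 0 0 0" --pt "0 0 0 0 0 0" --pt "0 0 0 0 0 0"

```text
clock: 51.45
position: [0.6602, 0.0945, 0.0583]
ee_rot: [-0.133, -3.138, 0.003]
force: [-5.2, -3.9, 8.3]
width: 0.167
```

```bash
python3 - <<'E'
from h import *
d=cam('side'); m=d['color'].astype(int); r,g,b=m[...,0],m[...,1],m[...,2]
q=(r>110)&(g<70)&(b<70); k,l,st,ce=cv2.connectedComponentsWithStats(q.astype(np.uint8))
for i in range(1,k):
    if st[i,4]>8: print(st[i],ce[i])
E
```

>>> move_arm --pt "0 0 0 0 0 0" --pt "0 0 0 0 0 0" --pt "0 0 3 0 0 0" --pt "0 0 4 0 0 0" --pt "-3 3 4 0 0 0" --pt "-4 4 0 0 0 0" --pt "-4 4 0 0 0 0" --pt "0 0 0 0 0 0" --grip 0.4

```text
clock: 52.3
position: [0.5591, 0.2002, 0.1619]
ee_rot: [-0.116, -3.136, -0.006]
force: [-0.0, 0.5, -0.1]
width: 0.404
```

```bash
python3 view.py c13.png .1365; python3 - <<'E'
from h import *
import pickle
D0=pickle.load(open('D0.pkl','rb'))
for n in('top','side'):
    d=cam(n)
    for D,t in((D0[n],'start'),(d,'now')):
        m=D['color'].astype(int); r,g,b=m[...,0],m[...,1],m[...,2]
        for nm,q in(('red',(r>110)&(g<70)&(b<70)),('blue',(b>90)&(r<70)&(b-g>25))):
            k,l,st,ce=cv2.connectedComponentsWithStats(q.astype(np.uint8)); i=1+np.argmax(st[1:,4]); print(n,t,nm,st[i],ce[i].round(2))
E
```

```text
[0.5635 0.1944 0.1621] [1.260e-01 3.139e+00 1.000e-03] 0.3998402249990903
top red [255 150   6   9  35] [[0.6569 0.0965 0.052 ]]
top blue [277 153   5  10  34] [[0.6484 0.0267 0.037 ]]
side red [228 187   5  13  47] [[0.6574 0.0958 0.052 ]]
side blue [231 182   7  11  41] [[0.6525 0.0337 0.037 ]]
top start red [255 152   5   8  27] [256.78 155.07]
top start blue [278 154   3   9  26] [278.96 157.85]
top now red [255 150   6   6  31] [257.29 152.45]
top now blue [277 153   5   9  31] [279.16 156.52]
side start red [230 188   4  13  50] [231.5 194. ]
side start blue [231 182   9  11  72] [235.69 186.58]
side now red [228 187   5  13  47] [229.64 193.17]
side now blue [231 182   7  11  37] [233.27 187.32]
```

View pics/c13.png

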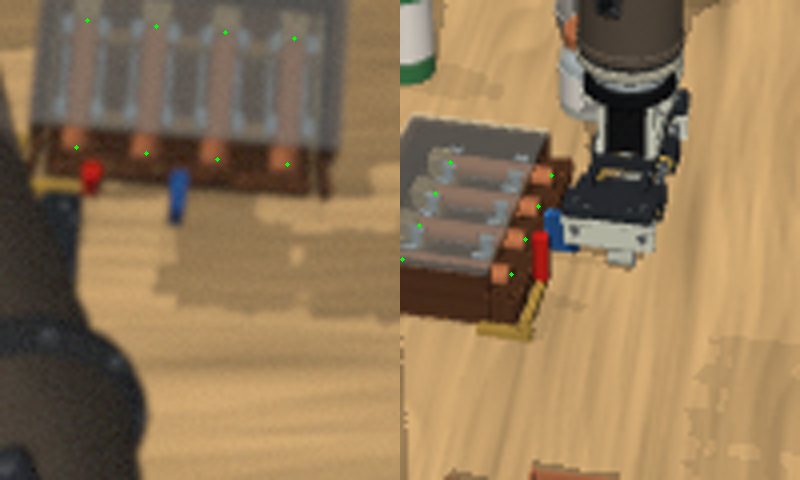

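Both cameras agree that the tray is home with all four tubes in. The knob at side (229.6,193) is at least as far shut as at the start. I'll check the bystanders and then hand in.

```bash
python3 - <<'E'
from h import *
import pickle
D0=pickle.load(open('D0.pkl','rb'))
d={n:cam(n) for n in('top','side')}
for nm,n,(x,y,w,h) in(('jar','top',(350,138,34,34)),('bowl','top',(386,138,36,34)),('scoop','side',(203,246,56,24)),('pink','side',(304,240,40,28)),('purple','side',(268,281,46,18)),('black','side',(216,304,48,30)),('scoop','top',(154,142,24,54))):
    a,b=[q['color'][y:y+h,x:x+w].astype(float).mean(2) for q in(D0[n],d[n])]
    print(nm,n,'mean abs diff',np.abs(a-b).mean().round(1),'shift',np.round(cv2.phaseCorrelate(a,b)[0],2))
print(workorder.sign_off(),monitor.observe()['clock'])
E
```

```text
jar top mean abs diff 13.9 shift [ 0.14 -0.09]
bowl top mean abs diff 15.7 shift [0.53 0.02]
scoop side mean abs diff 1.6 shift [-0.06 -0.  ]
pink side mean abs diff 7.8 shift [0.28 0.15]
purple side mean abs diff 0.6 shift [ 0.02 -0.03]
black side mean abs diff 0.6 shift [-0.02 -0.01]
scoop top mean abs diff 15.0 shift [-0.05 -0.08]
the job is handed in; nothing more can be done
the job is handed in; nothing more can be done
```

I swung the catch aside and drew the tray out about 135 mm. All four copper tubes are snapped into lanes 0–3, the tray is back against its stop and the catch is shut. The job is handed in, at about 52 s on the robot clock, with the arm clear of everything.

**Problems along the way**
- The knob slipped out of the fingers near the end of the opening swing; the catch was already fully aside.
- The third tube came up about 36 mm off-centre in the grip, probably because it had been knocked. I set it down on clear board and regrasped it before snapping it in.

**Last checks**
- **Tubes:** each one bottomed firmly in its clips (30–56 N at the end of the press). The camera overlays put their ends within about 1–2 mm of the lane centres.
- **Tray:** when pushed home, the force rose to 32 N and the tray stopped moving. It ended 2–3 mm deeper than where I first gripped the tab.
- **Catch:** the knob stands about 5 mm further in than at the start. It never hit a hard stop: the push stayed near 5 N, so I judged it shut from both camera views.
- **Bystanders and look-alikes:** by image matching, none shifted by more than about half a pixel. Brightness differed more at the jar, bowl and scoop in the top view, and a little at the pink look-alike in the side view. I took that to be shadows from the arm.

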